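# Load the glue press tray under its drop guard

## Task

Load the glue press: lift its drop guard by the T-handle and hook the slotted bar into the notch so the guard stays up by itself, then pull the tray right out by its knob and lay all the T-section blanks flat in it, ridge up, so that nothing stands above the rim. Check this by drawing the batten along on the rim, laid across the tray from front to back, from the tray's left end (the +y end) over the middle to its right end, then lay the batten back on the bench clear of the press and push the tray fully home. Last, unhook the bar, let it lean back to the right and lower the guard fully; keep the guard hooked up while the tray is out, and leave the other things on the bench where they are.

Things in the scene. Friction and masses are not known exactly. Their poses are not given: they have to be found in the camera images.
- press_origin (a point): Green bench glue press, fixed, front facing the robot. Point on the bench mid-width in the guard's plane: x to the back of the press, y left as the robot sees it, z up (the 'press frame'). Posts 30 mm square, 240 mm high at y = +-165 mm; bed plate 12 mm thick, 290 mm wide, x = -200 to 160 mm; side frames from x = 15 mm and head from x = 65 mm, tops at 160 mm, spindle handle at 221 mm.
- guard (a joint): Height of the drop guard, a clear panel 285 x 100 x 5 mm sliding up between the posts: 0 = fully down (lower edge 45 mm above the bench, in front of the tray, which it blocks), 0.118 m = top stop. Falls by its weight (about 0.7 kg with the bar). Hooked up it rests at 0.085.
- bar (a joint): Swing of the slotted flat bar hinged on the guard's front: 0 = upright (as when hooked), negative = leaning to the right (-y); stops at -0.45 and +0.06 rad. It flops to -0.45 by its own weight. The hinge is at press x = -18 mm, y = -20 mm, z = 65 mm + guard height, its axis along press x. The bar is 20 mm wide, 6 mm thick.
- bar_handle (a point): Middle of the T-handle, a round wooden grip 18 mm thick and 78 mm long across the top of the bar (along press y when the bar is upright), 145 mm from the bar's hinge. It can be pinched front-to-back from above and turns between the fingers as the bar swings.
- bar_tooth (a point): Lower tip of the bar's downturned tooth, 38 mm left of the bar's centre line and 71 mm above the hinge when upright. Between the tooth (8 mm wide, 14 mm long) and the bar is the slot, 24 mm wide, open below and closed at the top, 85 mm above the hinge.
- notch (a point): Middle of the notch floor in the upper edge of the fixed steel arm from the left post, at press (-18, 18, 216) mm. Notch 26 mm wide between two teeth 8 mm wide, 19 mm high (tops at 235 mm). Lift the guard to about 0.106 with the bar leaning, swing the bar upright over the arm's inner tooth (press y = 2 mm) and lower: the slot drops over that tooth, the bar's tooth into the notch.
- tray (a joint): How far the plywood tray is pulled out towards the robot: 0 = home in the press, 0.195 m = stop, fully out. Friction about 2 N; stays where left. It can move only when the guard is up.
- tray_floor (a point): Centre of the tray's inner floor, 20 mm above the bench; axes parallel to the press frame. Inside 124 mm (x) by 248 mm (y) and 50 mm deep, walls 6 mm, rim 70 mm above the bench. Four blanks fit side by side with their length along x.
- tray_knob (a point): Point on the upright round wooden knob (26 mm diameter, standing from 18 to 73 mm above the bench) on the tray's front, 161 mm in front of the tray's centre; this point is 59 mm above the bench, 14 mm below its top.
- batten: Dark straight wooden batten, 160 mm long (x), 32 mm wide, 30 mm high, lying on the bench; it is 12 mm longer at each end than the tray is deep; origin at the centre of its underside, z up.
- batten_mid (a point): Centre of the batten, 15 mm above its underside; axes as the batten's. Any of its long sides may face down.
- blank1: Light wooden T-section blank, about 110 g: flat base 100 (x) x 44 x 20 mm with a ridge 16 mm wide and 22 mm high along its middle (42 mm high in all); origin at the centre of the underside, z up. Between two and four of the four blanks are present; an absent one reads None.
- blank2: Light wooden T-section blank, about 110 g: flat base 100 (x) x 44 x 20 mm with a ridge 16 mm wide and 22 mm high along its middle (42 mm high in all); origin at the centre of the underside, z up. Between two and four of the four blanks are present; an absent one reads None.
- blank3: Light wooden T-section blank, about 110 g: flat base 100 (x) x 44 x 20 mm with a ridge 16 mm wide and 22 mm high along its middle (42 mm high in all); origin at the centre of the underside, z up. Between two and four of the four blanks are present; an absent one reads None.
- blank4: Light wooden T-section blank, about 110 g: flat base 100 (x) x 44 x 20 mm with a ridge 16 mm wide and 22 mm high along its middle (42 mm high in all); origin at the centre of the underside, z up. Between two and four of the four blanks are present; an absent one reads None.
- glue: White glue bottle, 56 mm diameter, 150 mm high; not part of the job, stays where it is.
- tin: Paint tin, 80 mm diameter, 100 mm high; not part of the job, stays where it is.
- tape: Roll of yellow tape, 90 mm outside, 25 mm high, lying flat; not part of the job, stays where it is.
- driver: Screwdriver lying on the bench; not part of the job, stays where it is.
- mallet: Hammer lying on the bench; not part of the job, stays where it is.
- offcut: Dark wooden offcut, 90 x 60 x 40 mm; not part of the job, stays where it is.
- brush: Brush lying on the bench; not part of the job, stays where it is.
Not all that is in view belongs to the job. Leave any turquoise look-alike of the blank2 alone. Leave any blue look-alike of the batten alone.

How it is judged:
On the way, in this order (a step that is already met when the one before it is completed fails the run):
1. the guard hangs hooked in the notch, the hand off it (value of joint guard between 0.078 and 0.092 m and value of joint bar above -0.1 rad and value of joint tray below 0.008 m and contact force between the fingers and guard below 0.2 N and contact force between the fingers and bar below 0.2 N), for 0.3 s.
2. the tray is pulled out, the guard still hooked (value of joint guard between 0.078 and 0.092 m and value of joint bar above -0.1 rad and value of joint tray above 0.18 m), for 0.2 s.
3. all blanks lie flat in the tray (all of step 2 and x of blank1 in the frame of tray_floor between -0.045 and 0.045 m and y of blank1 in the frame of tray_floor between -0.11 and 0.11 m and z of blank1 in the frame of tray_floor between -0.004 and 0.006 m and angle between each of blank1, blank2, blank3, blank4's own z axis and vertical below 0.12 rad and x of blank2 in the frame of tray_floor between -0.045 and 0.045 m and y of blank2 in the frame of tray_floor between -0.11 and 0.11 m and z of blank2 in the frame of tray_floor between -0.004 and 0.006 m and x of blank3 in the frame of tray_floor between -0.045 and 0.045 m and y of blank3 in the frame of tray_floor between -0.11 and 0.11 m and z of blank3 in the frame of tray_floor between -0.004 and 0.006 m and x of blank4 in the frame of tray_floor between -0.045 and 0.045 m and y of blank4 in the frame of tray_floor between -0.11 and 0.11 m and z of blank4 in the frame of tray_floor between -0.004 and 0.006 m), for 0.3 s.
4. the batten lies across the rim at the left end of the tray (all of step 3 and z of batten_mid in the frame of tray_floor between 0.058 and 0.077 m and x of batten_mid in the frame of tray_floor between -0.02 and 0.02 m and angle between the x axis of batten_mid and the x axis of tray_floor, either way round below 0.3 rad and angle between batten_mid's own x axis and vertical between 1.45 and 1.69 rad and y of batten_mid in the frame of tray_floor between 0.07 and 0.14 m), for 0.1 s.
5. the batten passes over the middle on the rim (all of step 3 and z of batten_mid in the frame of tray_floor between 0.058 and 0.077 m and x of batten_mid in the frame of tray_floor between -0.02 and 0.02 m and angle between the x axis of batten_mid and the x axis of tray_floor, either way round below 0.3 rad and angle between batten_mid's own x axis and vertical between 1.45 and 1.69 rad and y of batten_mid in the frame of tray_floor between -0.03 and 0.03 m), for 0.02 s.
6. the batten reaches the right end on the rim (all of step 3 and z of batten_mid in the frame of tray_floor between 0.058 and 0.077 m and x of batten_mid in the frame of tray_floor between -0.02 and 0.02 m and angle between the x axis of batten_mid and the x axis of tray_floor, either way round below 0.3 rad and angle between batten_mid's own x axis and vertical between 1.45 and 1.69 rad and y of batten_mid in the frame of tray_floor between -0.14 and -0.07 m), for 0.1 s.
7. batten laid on the bench and the tray pushed home, guard still hooked (value of joint guard between 0.078 and 0.092 m and value of joint bar above -0.1 rad and height (world z) of batten_mid between 0.008 and 0.03 m and contact force between batten and press below 0.2 N and contact force between batten and the fingers below 0.2 N and value of joint tray below 0.008 m and x of blank1 in the frame of tray_floor between -0.045 and 0.045 m and y of blank1 in the frame of tray_floor between -0.11 and 0.11 m and z of blank1 in the frame of tray_floor between -0.004 and 0.006 m and angle between each of blank1, blank2, blank3, blank4's own z axis and vertical below 0.12 rad and x of blank2 in the frame of tray_floor between -0.045 and 0.045 m and y of blank2 in the frame of tray_floor between -0.11 and 0.11 m and z of blank2 in the frame of tray_floor between -0.004 and 0.006 m and x of blank3 in the frame of tray_floor between -0.045 and 0.045 m and y of blank3 in the frame of tray_floor between -0.11 and 0.11 m and z of blank3 in the frame of tray_floor between -0.004 and 0.006 m and x of blank4 in the frame of tray_floor between -0.045 and 0.045 m and y of blank4 in the frame of tray_floor between -0.11 and 0.11 m and z of blank4 in the frame of tray_floor between -0.004 and 0.006 m), for 0.2 s.
At the end, for the whole second after the job is handed in: Guard fully down (within 4 mm) with its bar leaning to the right (past -0.35 rad), tray home within 8 mm, every blank present lying flat on the tray floor (within 6 mm and 0.12 rad), the batten on the bench clear of the press, all at rest and released (value of joint guard below 0.004 m and value of joint bar below -0.35 rad and value of joint tray below 0.008 m and height (world z) of batten_mid between 0.008 and 0.03 m and contact force between batten and press below 0.2 N and contact force between batten and the fingers below 0.2 N and linear speed of each of batten, blank1, blank2, blank3, blank4 below 0.02 m/s and x of blank1 in the frame of tray_floor between -0.045 and 0.045 m and y of blank1 in the frame of tray_floor between -0.11 and 0.11 m and z of blank1 in the frame of tray_floor between -0.004 and 0.006 m and angle between each of blank1, blank2, blank3, blank4's own z axis and vertical below 0.12 rad and x of blank2 in the frame of tray_floor between -0.045 and 0.045 m and y of blank2 in the frame of tray_floor between -0.11 and 0.11 m and z of blank2 in the frame of tray_floor between -0.004 and 0.006 m and x of blank3 in the frame of tray_floor between -0.045 and 0.045 m and y of blank3 in the frame of tray_floor between -0.11 and 0.11 m and z of blank3 in the frame of tray_floor between -0.004 and 0.006 m and x of blank4 in the frame of tray_floor between -0.045 and 0.045 m and y of blank4 in the frame of tray_floor between -0.11 and 0.11 m and z of blank4 in the frame of tray_floor between -0.004 and 0.006 m); the robot touches nothing.
It fails at once if another thing on the bench is moved by more than 6 cm (distance of any of glue, tin, tape, driver, mallet, offcut, brush from where it was at the start of the episode above 0.06 m).
It fails at once if the guard comes down while the tray stands out (value of joint tray above 0.03 m and value of joint guard below 0.06 m).
Of blank1, blank2, blank3, blank4 only 2 to 4 are there at a start; the rules pass over those that are not, and their reading is None.
At some moment in a run one of blank1, blank2, blank3, blank4, batten may be knocked a few centimetres aside while the robot is not near it.
It also fails if it takes over 210 s, if anything falls off the work surface, if the arm or the gripper's body presses on something with over 40 N, if the wrist force passes 120 N, or if a joint passes its speed limit or range.

## Robot

A 6-joint arm with a two-finger parallel gripper is mounted at the origin on the work surface. World frame = base frame: x ahead of the robot, y to its left, z up, the work surface at z = 0. Lengths are in m, angles in rad, forces in N, time in s.
With the tool pointing down it reaches from about 0.275 to 0.85 m from the base axis. Payload 5.2 kg.
Tool frame: the origin (TCP) lies at the very end of the fingers, on their centre line; the grasp point (between the pads) lies 19 mm behind it; z points along the fingers, y is the direction in which the jaws open and shut (so a half turn about z gives the same grasp; the last joint's range is limited). The gripper opens to 85 mm and grips with 20 to 120 N. Pads are 22 mm wide; open, the fingers measure 114 mm over their backs; the gripper's body (76 mm by 85 mm) begins 54 mm behind the grasp point. The pads swing forward as they close: fully open they stand 13 mm farther back than shut.
Start: joints at [-1.49, 0.259, 1.535, -0, 1.348, -0.203], TCP at [0.154, -0.528, 0.231] pointing down, gripper open.
Joint ranges: [-3.14, 3.14], [-0.91, 2.08], [0.19, 2.58], [-1.22, 4.36], [0.22, 2.71], [-3.12, 3.12]. Speed limits (rad/s): [2.57, 2.57, 3.14, 3.14, 3.14, 3.14].

## Interface

Orientations are given as a rotation vector (axis times angle).
In Python, from cell import get_obs, imaging, order gives the robot as it stands.
- The arm moves only by the tool step_arm, never from a script. Its argument "increments" is a list that holds one entry, the list of rows, each a list of 7 numbers: the finger opening in m, from 0 to 0.0854, then the shift along the world's x, y, z in m, then the turn, a rotation vector about the world's x, y, z in degrees. A call has 1 to 20 rows; each row shifts and turns the commanded pose from where the row before left it; what a row does not reach is not made up. A row lasts 1/10 s, in which the tool goes at most 50 mm and 8.59 degrees, less where a joint would pass 70% of its speed; a pose out of reach is approached as far as the arm can. A call is refused whole if a number of a shift passes 0.05 or a number of a turn 8.59, either way. A call with a gripper value outside its range is refused whole. The fingers move at their own pace and stop on an object; the grip force is fixed at half the most. Time passes only in rows, so rows that do not move let the fingers close. It gives the time, the measured TCP pose, the force and the opening at its end, in the units of the state.
- get_obs(): the state, without advancing time (a new reading comes with each control period).
- imaging.capture(name): name is "side" or "top"; returns a dict with "img" (420x560x3 uint8, blue, green, red), "fx", "fy", "cx", "cy" (pixels), "R" (3x3) and "t" (3): a world point X has camera coordinates R X + t. Camera axes: x right, y down, z forward; pixel columns grow to the right and rows downward; lengths in m; the calibration is good to about 2 mm. A picture is of the moment at which its call begins. There is no depth.
- order.hand_in(): hands the job in, once; it reports no verdict.
The state is a dict: "time_s": time; "joint_pos": joint angles; "qd": joint speeds; "joint_torque": joint torques, N m; "tcp_pos": TCP position; "tool_rot": TCP orientation; "wrist_force": force on the tool from outside, world axes, zero at the start; "moment": the same for the moment, N m; "gripper_width": opening from 0.0 (shut) to 1.0 (fully open).
Only numpy, scipy, OpenCV 4.12 (cv2) and the standard library are available. Lean on these libraries where they do the work, as an engineer would, in place of code of your own. Each camera call takes 0.05 s, during which the arm holds its last target. There are 200 camera calls.

## Working session

There is one attempt and no reset: what is moved stays moved. The work goes in short steps, Python scripts to look and compute and a tool call to move; the robot and the scene stay as the last step left them, time stands still between calls to the robot, and variables do not carry over. Pictures are saved under pics/ and viewed, about 12 in all and at most 16, crops included, and the job is handed in when it is done.

Besides the shell and the picture viewer there is one more tool, called after "Request:" by a JSON object that holds its "method" and its "body", one argument or row to a line. step_arm: Moves the arm, as the interface text tells. Its arguments: {"type":"object","properties":{"increments":{"type":"array","items":{"type":"array","items":{"type":"array","items":{"type":"number"}}}}},"required":["increments"]}

```bash
ls; mkdir -p pics
cat > h.py <<'E'
import numpy as np, cv2
from cell import get_obs, imaging, order
def cap(n,f=None):
    c=imaging.capture(n)
    if f: cv2.imwrite('pics/'+f,c['img'])
    return c
def ray(c,u,v,z):
    d=np.array([(u-c['cx'])/c['fx'],(v-c['cy'])/c['fy'],1.]);R=np.array(c['R']);t=np.array(c['t'])
    o=-R.T@t;d=R.T@d
    return o+d*(z-o[2])/d[2]
def proj(c,X):
    p=np.array(c['R'])@np.array(X)+np.array(c['t']);return p[0]/p[2]*c['fx']+c['cx'],p[1]/p[2]*c['fy']+c['cy']
E
python3 - <<'E'
from h import *
import pickle
d={n:cap(n,n+'0.png') for n in('top','side')}
pickle.dump(d,open('c0.pkl','wb'))
for n,c in d.items(): print(n,c['fx'],c['cx'],c['cy'],-np.array(c['R']).T@c['t'],np.round(c['R'],3).tolist())
print(get_obs())
E
```

```text
pics
top 546.5438962407849 279.00335144286345 213.9933822609051 [ 0.30006071 -0.01839543  1.85481459] [[0.021, -1.0, -0.011], [-0.99, -0.019, -0.14], [0.14, 0.014, -0.99]]
side 405.41314725904783 275.12196960251737 206.82779479015431 [0.39702289 0.74239922 1.07430408] [[-0.982, -0.186, 0.018], [-0.156, 0.763, -0.627], [0.103, -0.619, -0.779]]
{'time_s': 0.1, 'joint_pos': array([-1.48983097e+00,  2.59297278e-01,  1.53595161e+00, -2.37208165e-05,
        1.34804250e+00, -2.02817795e-01]), 'qd': array([ 0.00194065, -0.00134211, -0.0031401 , -0.00031368, -0.00098364,
       -0.00144485]), 'joint_torque': array([ 1.86617573e-03, -4.46972001e+01, -2.91248006e+01, -3.54488257e-04,
        6.28824040e-03, -1.86805426e-05]), 'tcp_pos': array([ 0.15395982, -0.52751339,  0.23055207]), 'tool_rot': array([-3.10833939e+00, -4.44039447e-01, -1.26138575e-04]), 'wrist_force': array([-0.16261353,  0.00493128, -0.16021295]), 'moment': array([ 0.0209056 ,  0.00617726, -0.0252926 ]), 'gripper_width': 0.997224228240032}
```

View pics/top0.png

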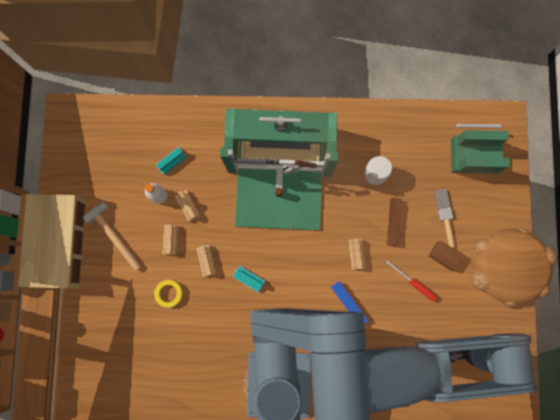

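View pics/side0.png

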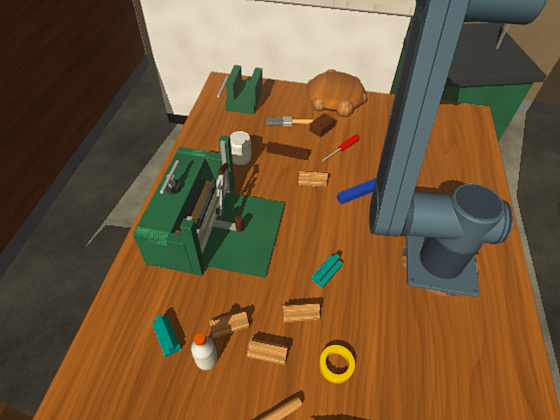

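The top view shows the press at (280,160), with four light blanks at (188,206), (170,240), (207,261) and (358,254). The batten is at (396,222). The turquoise and blue look-alikes are to be left alone. The bar leans right in the press.

Run:
```python
from h import *
import pickle
d=pickle.load(open('c0.pkl','rb'));c=d['top'];im=c['img']
hsv=cv2.cvtColor(im,cv2.COLOR_BGR2HSV)
for p in[(188,206),(170,240),(207,261),(358,254),(396,222),(130,300),(260,215),(280,190)]: print(p,hsv[p[1],p[0]])
a=cv2.resize(im[100:240,205:345],None,fx=5.7,fy=4.2*1.0,interpolation=cv2.INTER_CUBIC)[:600]
a=cv2.resize(im[100:240,210:345],(578,600),interpolation=cv2.INTER_CUBIC)
cv2.imwrite('pics/cpress.png',a)
t=[cv2.resize(im[v-28:v+28,u-28:u+28],(266,300),interpolation=cv2.INTER_CUBIC) for u,v in[(188,206),(170,240),(207,261),(358,254),(396,222),(378,180)]]
cv2.imwrite('pics/cbl.png',np.vstack([np.hstack(t[:3]),np.hstack(t[3:])]))
```

```text
(188, 206) [ 15 119 186]
(170, 240) [ 15 121 181]
(207, 261) [ 15 119 184]
(358, 254) [ 15 115 206]
(396, 222) [ 12 154 116]
(130, 300) [ 13 163 105]
(260, 215) [ 70  97 123]
(280, 190) [ 11 156 108]
```

View pics/cpress.png

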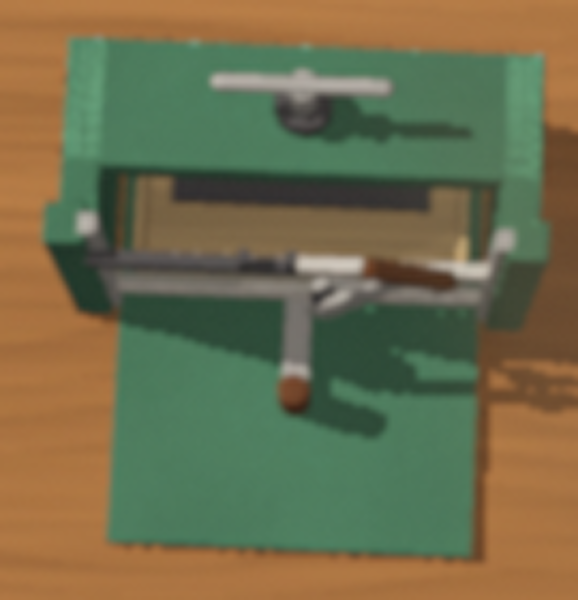

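View pics/cbl.png

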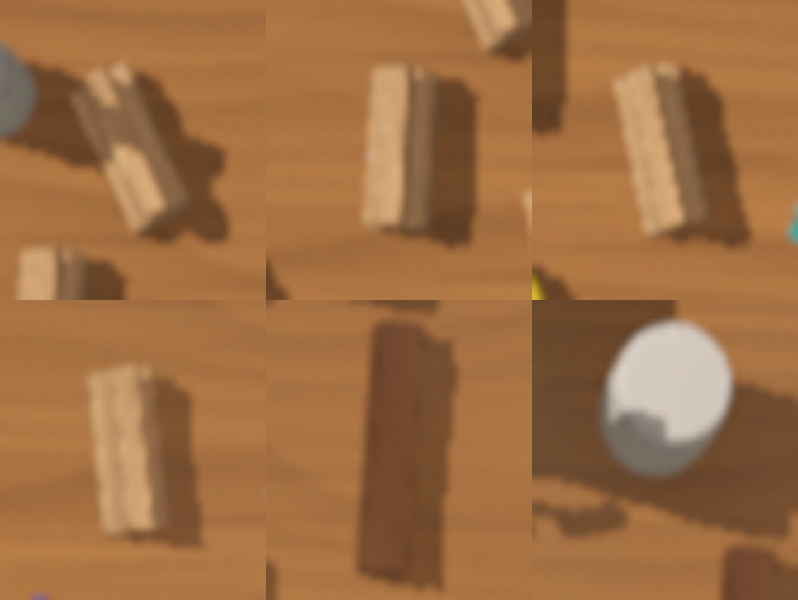

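Run:
```python
from h import *
import pickle
d=pickle.load(open('c0.pkl','rb'));c=d['side'];im=c['img']
t=[cv2.resize(im[v-26:v+26,u-28:u+28],(266,300),interpolation=cv2.INTER_CUBIC) for u,v in[(230,322),(267,347),(301,312),(313,179)]]
t+=[cv2.resize(im[140:280,180:290],(266,300),interpolation=cv2.INTER_CUBIC)]*2
cv2.imwrite('pics/cbs.png',np.vstack([np.hstack(t[:3]),np.hstack(t[3:])]))
c=d['top'];hsv=cv2.cvtColor(c['img'],cv2.COLOR_BGR2HSV)
for (u,v) in[(236,227),(320.5,229.7)]: print('bed',ray(c,u,v,.012))
m=cv2.inRange(hsv,(9,60,140),(19,138,255));m[:, :140]=0;m[:180]=0
n,l,s,ce=cv2.connectedComponentsWithStats(m)
for i in range(1,n):
    if s[i,4]>60:
        r=cv2.minAreaRect(np.argwhere(l==i)[:,::-1].astype(np.float32))
        P=np.array([ray(c,*p,.03) for p in cv2.boxPoints(r)])
        e=P[1]-P[0],P[2]-P[1];e=max(e,key=np.linalg.norm)
        print(s[i],P.mean(0)[:2].round(4),np.degrees(np.arctan2(e[1],e[0])).round(1),np.linalg.norm(P[1]-P[0]).round(3),np.linalg.norm(P[2]-P[1]).round(3),r)
```

```text
bed [0.51324345 0.15323939 0.012     ]
bed [ 0.50969297 -0.13364036  0.012     ]
[434 188  21  60 257] [ 0.5564 -0.5458] -174.0 0.046 0.203 ((443.85833740234375, 217.90725708007812), (60.053104400634766, 13.663458824157715), 82.61395263671875)
[178 190  10   9  64] [0.6204 0.3371] -88.9 0.031 0.028 ((182.5, 194.0), (8.0, 9.0), 90.0)
[182 203  14  18 151] [0.5638 0.3165] -151.4 0.033 0.062 ((187.8000030517578, 210.59999084472656), (17.888545989990234, 9.838700294494629), 63.43495178222656)
[162 224  15  31 259] [0.4668 0.3824] -9.6 0.104 0.04 ((166.9293975830078, 238.81764221191406), (11.714242935180664, 30.912586212158203), 12.52880859375)
[348 238  16  32 400] [ 0.4306 -0.2503] -174.8 0.045 0.103 ((355.63116455078125, 253.442626953125), (31.05375862121582, 13.308753967285156), 84.80557250976562)
[475 240  13  12 119] [ 0.4653 -0.6672] -88.9 0.04 0.037 ((481.0, 245.5), (11.0, 12.0), 90.0)
[196 245  16  32 315] [0.3967 0.2565] -173.2 0.044 0.104 ((203.5, 260.5), (31.300003051757812, 13.277580261230469), 85.42607879638672)
[547 248   8  14  66] [ 0.4405 -0.8945] -168.7 0.02 0.045 ((550.0883178710938, 254.35296630859375), (13.824529647827148, 5.820855140686035), 75.96376037597656)
[385 260  26  21  86] [ 0.3791 -0.3892] -128.5 0.015 0.1 ((397.5938415527344, 269.7664794921875), (30.608644485473633, 4.367376327514648), 38.990997314453125)
[472 272  17  17 232] [ 0.351  -0.6604] -88.8 0.053 0.053 ((480.0, 280.0), (16.0, 16.0), 90.0)
[243 343  12  75 137] [0.0155 0.0981] -1.8 0.232 0.03 ((247.5552978515625, 379.82421875), (9.31177806854248, 74.16644287109375), 3.416588306427002)
```

View pics/cbs.png

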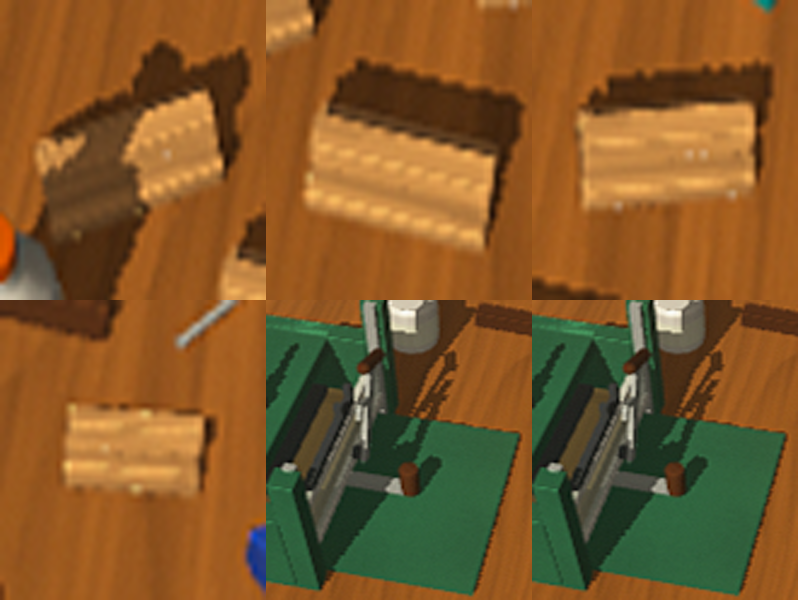

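Run:
```python
from h import *
import pickle
d=pickle.load(open('c0.pkl','rb'));c=d['top'];s=d['side']
cv=lambda x,y:(210+x*135/578,100+y*140/600)
sc=lambda x,y:(180+x*110/266,140+y*140/300)
print('knob',ray(c,*cv(294,386),.073), ray(s,*sc(142,166),.073))
print('handle',ray(c,*cv(410,274),.1956),ray(s,*sc(105,60),.1956))
psi=-.0125;O=np.array([.7115,.0073]);R=np.array([[np.cos(psi),-np.sin(psi)],[np.sin(psi),np.cos(psi)]])
W=lambda x,y:(O+R@[x,y])
print('pred handle',W(-.018,-.083),'hinge',W(-.018,-.02),'notch',W(-.018,.018))
for n,p in[('postL FR inner corners',(-.015,.15)),('',(.015,.18)),('',(-.015,-.18))]:
    u,v=proj(c,[*W(*p),.24]);print(n,(u-210)*578/135,(v-100)*600/140)
u,v=proj(c,[*W(.065,.0),.16]);print('head front',(v-100)*600/140)
u,v=proj(s,[*W(-.015,.18),.24]);print('side postL',(u-180)*266/110,(v-140)*300/140)
# batten
hsv=cv2.cvtColor(c['img'],cv2.COLOR_BGR2HSV)
m=cv2.inRange(hsv[190:250,380:412],(0,130,75),(12,255,130))
k=hsv[222,385:410];print(k.tolist())
```

```text
knob [0.63211096 0.0100248  0.073     ] [0.63247139 0.01080179 0.073     ]
handle [ 0.69330275 -0.07429971  0.1956    ] [ 0.69381872 -0.07207801  0.1956    ]
pred handle [ 0.69246393 -0.07546852] hinge [ 0.69325141 -0.01247344] notch [0.6937264  0.02552359]
postL FR inner corners 84.98236059753054 246.6119903325373
 44.772531210927724 204.10624066513216
 551.5259387125787 260.6439568527948
head front 173.97825542396595
side postL 31.036022258978374 187.88893728349427
[[14, 155, 171], [14, 154, 172], [14, 155, 169], [14, 157, 148], [12, 156, 118], [11, 153, 110], [11, 153, 112], [12, 154, 114], [12, 154, 116], [12, 157, 115], [12, 155, 115], [12, 154, 116], [12, 153, 115], [12, 155, 115], [12, 154, 116], [13, 156, 116], [13, 157, 117], [14, 155, 117], [14, 155, 117], [13, 158, 118], [13, 156, 126], [14, 155, 150], [14, 156, 168], [14, 155, 171], [14, 155, 170]]
```

Request:
{"method": "step_arm", "body": {
  "increments": [
    [[0.05,0.027,0.02265,0.0035,0,0,3.65],[0.05,0.027,0.02265,0.0035,0,0,3.65],[0.05,0.027,0.02265,0.0035,0,0,3.65],[0.05,0.027,0.02265,0.0035,0,0,3.65],[0.05,0.027,0.02265,0.0035,0,0,3.65],[0.05,0.027,0.02265,0.0035,0,0,3.65],[0.05,0.027,0.02265,0.0035,0,0,3.65],[0.05,0.027,0.02265,0.0035,0,0,3.65],[0.05,0.027,0.02265,0.0035,0,0,3.65],[0.05,0.027,0.02265,0.0035,0,0,3.65],[0.05,0.027,0.02265,0.0035,0,0,3.65],[0.05,0.027,0.02265,0.0035,0,0,3.65],[0.05,0.027,0.02265,0.0035,0,0,3.65],[0.05,0.027,0.02265,0.0035,0,0,3.65],[0.05,0.027,0.02265,0.0035,0,0,3.65],[0.05,0.027,0.02265,0.0035,0,0,3.65],[0.05,0.027,0.02265,0.0035,0,0,3.65],[0.05,0.027,0.02265,0.0035,0,0,3.65],[0.05,0.027,0.02265,0.0035,0,0,3.65],[0.05,0.027,0.02265,0.0035,0,0,3.65]]
  ]
}}

```text
time_s: 2.1
tcp_pos: [0.6948, -0.0738, 0.3007]
tool_rot: [-2.232, -2.209, 0.001]
wrist_force: [-0.3, 0.0, 0.2]
gripper_width: 0.579
```

Request:
{"method": "step_arm", "body": {
  "increments": [
    [[0.05,-0.001,0,-0.025,0,0,0],[0.05,0,0,-0.025,0,0,0],[0.05,0,0,-0.025,0,0,0],[0.05,0,0,-0.025,0,0,0],[0.05,0,0,-0.022,0,0,0],[0.05,0,0,0,0,0,0]]
  ]
}}

```text
time_s: 2.7
tcp_pos: [0.6905, -0.0744, 0.1745]
tool_rot: [-2.23, -2.202, 0.007]
wrist_force: [-0.7, 0.1, -0.2]
gripper_width: 0.583
```

Run:
```python
from h import *
o=get_obs();print(o['wrist_force'],o['tcp_pos'])
s=cap('side')['img'];t=cap('top')['img']
a=cv2.resize(s[110:250,160:300],(400,400),interpolation=cv2.INTER_CUBIC)
b=cv2.resize(t[110:230,220:340],(400,400),interpolation=cv2.INTER_CUBIC)
cv2.imwrite('pics/g1.png',np.hstack([a,b]))
```

```text
[-0.65903804  0.09018818 -0.24623736] [ 0.69051189 -0.07436177  0.17451291]
```

View pics/g1.png

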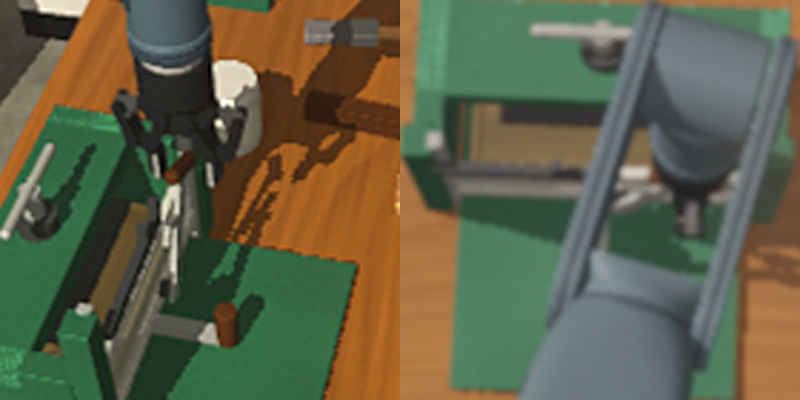

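Side view: the handle at crop (180,165) sits between the open jaws. Closing now.

Request:
{"method": "step_arm", "body": {
  "increments": [
    [[0.0,0.002,0,0,0,0,0],[0.0,0,0,0,0,0,0],[0.0,0,0,0,0,0,0],[0.0,0,0,0,0,0,0],[0.0,0,0,0,0,0,0],[0.0,0,0,0,0,0,0]]
  ]
}}

```text
time_s: 3.4
tcp_pos: [0.695, -0.0753, 0.1813]
tool_rot: [2.235, 2.206, 0.001]
wrist_force: [-3.7, -0.1, 5.5]
gripper_width: 0.187
```

Request:
{"method": "step_arm", "body": {
  "increments": [
    [[0.0,0,0,0.01,0,0,0],[0.0,0,0,0.015,0,0,0],[0.0,0,0,0.015,0,0,0],[0.0,0,0,0.015,0,0,0],[0.0,0,0,0.015,0,0,0],[0.0,0,0,0.015,0,0,0],[0.0,0,0,0.015,0,0,0],[0.0,0,0,0.01,0,0,0],[0.0,0,0,0.0,0,0,0],[0.0,0,0,0.0,0,0,0]]
  ]
}}

```text
time_s: 4.4
tcp_pos: [0.6949, -0.0748, 0.289]
tool_rot: [-2.235, -2.207, 0.0]
wrist_force: [-0.2, 1.9, -5.6]
gripper_width: 0.188
```

Request:
{"method": "step_arm", "body": {
  "increments": [
    [[0.0,0,0.0066,0.003,0,0,0],[0.0,0,0.0068,0.0027,0,0,0],[0.0,0,0.0069,0.0023,0,0,0],[0.0,0,0.007,0.002,0,0,0],[0.0,0,0.0071,0.0016,0,0,0],[0.0,0,0.0071,0.0013,0,0,0],[0.0,0,0.0072,0.0009,0,0,0],[0.0,0,0.0072,0.0006,0,0,0],[0.0,0,0.0072,0.0002,0,0,0],[0.0,0,0,0,0,0,0],[0.0,0,0,0,0,0,0]]
  ]
}}

```text
time_s: 5.5
tcp_pos: [0.6962, -0.0113, 0.3048]
tool_rot: [2.234, 2.205, 0.004]
wrist_force: [6.6, 0.7, -6.0]
gripper_width: 0.185
```

Run:
```python
from h import *
o=get_obs();print(o['wrist_force'],o['tcp_pos'])
s=cap('side')['img'];t=cap('top')['img']
a=cv2.resize(s[110:230,180:300],(400,400),interpolation=cv2.INTER_CUBIC)
b=cv2.resize(t[100:220,220:340],(400,400),interpolation=cv2.INTER_CUBIC)
cv2.imwrite('pics/g2.png',np.hstack([a,b]))
```

```text
[ 6.61077678  0.68288196 -6.04718454] [ 0.69620741 -0.01128675  0.30484071]
```

View pics/g2.png

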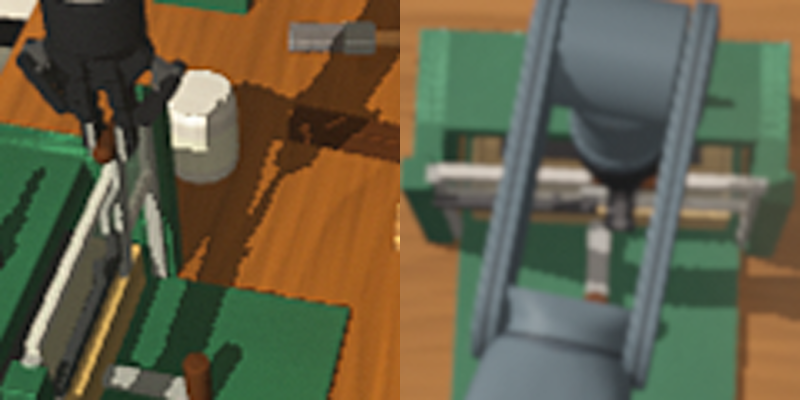

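Request:
{"method": "step_arm", "body": {
  "increments": [
    [[0.0,-0.0015,0,0,0,0,0],[0.0,0,0,-0.005,0,0,0],[0.0,0,0,-0.005,0,0,0],[0.0,0,0,-0.005,0,0,0],[0.0,0,0,-0.005,0,0,0],[0.0,0,0,-0.003,0,0,0],[0.0,0,0,0,0,0,0]]
  ]
}}

```text
time_s: 6.3
tcp_pos: [0.6962, -0.011, 0.2825]
tool_rot: [2.232, 2.204, 0.009]
wrist_force: [11.2, 2.1, -5.3]
gripper_width: 0.185
```

Request:
{"method": "step_arm", "body": {
  "increments": [
    [[0.0,-0.002,0,-0.002,0,0,0],[0.0,-0.001,0,-0.002,0,0,0],[0.0,0,0,0,0,0,0]]
  ]
}}

```text
time_s: 6.6
tcp_pos: [0.696, -0.0108, 0.2807]
tool_rot: [2.228, 2.2, 0.018]
wrist_force: [18.2, 2.4, -2.9]
gripper_width: 0.189
```

Request:
{"method": "step_arm", "body": {
  "increments": [
    [[0.0,0.003,0,-0.001,0,0,0],[0.0,0.002,0,-0.001,0,0,0],[0.0,0,0,0,0,0,0]]
  ]
}}

```text
time_s: 6.9
tcp_pos: [0.6964, -0.0107, 0.279]
tool_rot: [2.233, 2.205, 0.007]
wrist_force: [0.2, 3.3, 5.5]
gripper_width: 0.188
```

Request:
{"method": "step_arm", "body": {
  "increments": [
    [[0.05,0,0,0.001,0,0,0],[0.05,0,0,0,0,0,0],[0.05,0,0,0,0,0,0],[0.05,0,0,0,0,0,0],[0.05,0,0,0.01,0,0,0],[0.05,0,0,0.03,0,0,0],[0.05,0,0,0.03,0,0,0],[0.05,-0.04,0.005,0.02,0,0,0],[0.05,-0.04,0.005,0,0,0,0],[0.05,-0.04,0.005,0,0,0,0]]
  ]
}}

```text
time_s: 7.9
tcp_pos: [0.5747, 0.003, 0.3671]
tool_rot: [2.235, 2.206, 0.002]
wrist_force: [-0.3, -0.1, -0.2]
gripper_width: 0.586
```

Run:
```python
from h import *
o=get_obs();print(o['wrist_force'],o['tcp_pos'],o['joint_pos'])
s=cap('side')['img'];t=cap('top')['img']
a=cv2.resize(s[110:250,160:300],(400,400),interpolation=cv2.INTER_CUBIC)
b=cv2.resize(t[100:220,220:340],(400,400),interpolation=cv2.INTER_CUBIC)
cv2.imwrite('pics/g3.png',np.hstack([a,b]))
```

```text
[-0.26589951 -0.10469092 -0.17006666] [0.57469769 0.00304797 0.36714422] [-1.88668459e-01  2.52370834e-01  1.21946838e+00 -5.92983558e-05
  1.66770893e+00 -1.75639342e-01]
```

View pics/g3.png

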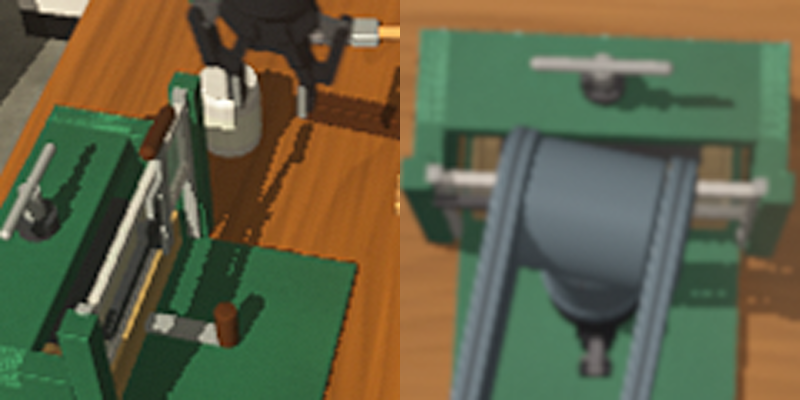

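Request:
{"method": "step_arm", "body": {
  "increments": [
    [[0.06,0.004,0.0006,-0.018,0,0,-7.5],[0.06,0.004,0.0006,-0.018,0,0,-7.5],[0.06,0.004,0.0006,-0.018,0,0,-7.5],[0.06,0.004,0.0006,-0.018,0,0,-7.5],[0.06,0.004,0.0006,-0.018,0,0,-7.5],[0.06,0.004,0.0006,-0.018,0,0,-7.5],[0.06,0.004,0.0006,-0.018,0,0,-7.5],[0.06,0.004,0.0006,-0.018,0,0,-7.5],[0.06,0.004,0.0006,-0.018,0,0,-7.5],[0.06,0.004,0.0006,-0.018,0,0,-7.5],[0.06,0.005,0.0006,-0.018,0,0,-7.5],[0.06,0.005,0.0006,-0.018,0,0,-7.5],[0.06,0.003,0.0,0,0,0,0],[0.06,0,0,0,0,0,0]]
  ]
}}

```text
time_s: 9.4
tcp_pos: [0.6295, 0.0101, 0.1502]
tool_rot: [3.142, -0.015, 0.0]
wrist_force: [-0.4, 0.1, 0.5]
gripper_width: 0.705
```

Request:
{"method": "step_arm", "body": {
  "increments": [
    [[0.06,0,0,-0.025,0,0,0],[0.06,0,0,-0.025,0,0,0],[0.06,0,0,-0.025,0,0,0],[0.06,0,0,-0.025,0,0,0],[0.06,0,0,-0.009,0,0,0],[0.0,0,0,0,0,0,0],[0.0,0,0,0,0,0,0],[0.0,0,0,0,0,0,0],[0.0,0,0,0,0,0,0],[0.0,0,0,0,0,0,0]]
  ]
}}

```text
time_s: 10.4
tcp_pos: [0.6298, 0.0134, 0.0432]
tool_rot: [-3.138, 0.019, -0.005]
wrist_force: [1.2, 11.1, 0.2]
gripper_width: 0.283
```

Request:
{"method": "step_arm", "body": {
  "increments": [
    [[0.0,-0.01,0.003,0,0,0,0],[0.0,-0.02,0.0002,0,0,0,0],[0.0,-0.02,0.0003,0,0,0,0],[0.0,-0.02,0.0002,0,0,0,0],[0.0,-0.02,0.0003,0,0,0,0],[0.0,-0.02,0.0002,0,0,0,0],[0.0,-0.02,0.0003,0,0,0,0],[0.0,-0.02,0.0002,0,0,0,0],[0.0,-0.02,0.0003,0,0,0,0],[0.0,-0.02,0.0002,0,0,0,0],[0.0,-0.005,0,0,0,0,0],[0.0,0,0,0,0,0,0]]
  ]
}}

```text
time_s: 11.6
tcp_pos: [0.4359, 0.0179, 0.0431]
tool_rot: [-3.138, 0.023, -0.012]
wrist_force: [5.1, 17.4, 1.0]
gripper_width: 0.284
```

Request:
{"method": "step_arm", "body": {
  "increments": [
    [[0.0,-0.001,0.004,0,0,0,0],[0.0,0,0.001,0,0,0,0],[0.06,0,0,0,0,0,0],[0.06,0,0,0,0,0,0],[0.06,0,0,0,0,0,0],[0.06,0,0,0.02,0,0,0],[0.06,0,0,0.04,0,0,0],[0.06,0,0,0.04,0,0,0],[0.06,0,-0.04,0.03,0,0,0],[0.06,0,-0.04,0.03,0,0,0],[0.06,0,-0.04,0.03,0,0,0],[0.06,0,-0.04,0.03,0,0,0],[0.06,-0.02,-0.04,0.03,0,0,0],[0.06,-0.02,-0.04,0.0,0,0,0],[0.06,-0.02,-0.04,0.0,0,0,0],[0.06,-0.02,-0.04,0.0,0,0,0]]
  ]
}}

```text
time_s: 13.2
tcp_pos: [0.3529, -0.2978, 0.2894]
tool_rot: [3.141, -0.02, 0.001]
wrist_force: [0.4, 0.1, -0.9]
gripper_width: 0.704
```

Run:
```python
from h import *
import pickle
o=get_obs();print(o['wrist_force'],o['tcp_pos'])
d={n:cap(n,n+'1.png') for n in('top','side')};pickle.dump(d,open('c1.pkl','wb'))
im=d['top']['img']
b=cv2.resize(im[130:290,150:310],(600,600),interpolation=cv2.INTER_CUBIC)
cv2.imwrite('pics/b1.png',b)
```

```text
[ 0.39956444  0.10051994 -0.92898968] [ 0.35291165 -0.29779706  0.2893741 ]
```

View pics/b1.png

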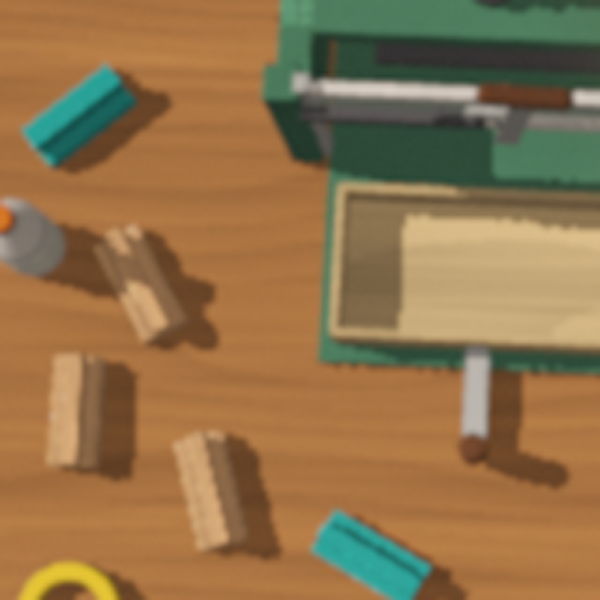

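```bash
cat > q.py <<'E'
from h import *
def quad(c,P,z):
    X=np.array([ray(c,u,v,z)[:2] for u,v in P]) # TL TR BR BL
    m=X.mean(0);e=(X[0]+X[1]-X[2]-X[3])/2;w=(X[0]+X[3]-X[1]-X[2])/2
    return m.round(4),np.degrees(np.arctan2(e[1],e[0])).round(1),np.linalg.norm(e).round(3),np.linalg.norm(w).round(3)
E
python3 - <<'E'
from q import *
import pickle
c=pickle.load(open('c1.pkl','rb'))['top']
f=lambda P:[(150+x/3.75,130+y/3.75) for x,y in P]
g=lambda P:[(330+x/4.75,226+y/5.357) for x,y in P]
B={'b1':f([(96,245),(137,226),(187,323),(147,344)]),'b2':f([(56,354),(102,352),(98,466),(50,468)]),'b3':f([(174,441),(222,432),(243,542),(200,552)]),
'b4':g([(90,70),(152,65),(166,230),(105,237)])}
for k,P in B.items(): print(k,quad(c,P,.02))
print('batten',quad(c,[(368+(x-266)/4.75,194+(y-300)/5.357) for x,y in[(374,323),(422,322),(410,578),(360,573)]],.03))
print('knob',ray(c,150+473/3.75,130+443/3.75,.073))
print('tray L',[ray(c,150+x/3.75,130+y/3.75,.07) for x,y in[(334,181),(328,333)]])
E
```

```text
b1 (array([0.5816, 0.3191]), np.float64(29.3), np.float64(0.102), np.float64(0.041))
b2 (array([0.4662, 0.3728]), np.float64(0.3), np.float64(0.103), np.float64(0.042))
b3 (array([0.3953, 0.2498]), np.float64(14.3), np.float64(0.101), np.float64(0.041))
b4 (array([ 0.4292, -0.2561]), np.float64(5.7), np.float64(0.104), np.float64(0.044))
batten (array([ 0.5397, -0.3802]), np.float64(-3.8), np.float64(0.16), np.float64(0.035))
knob [0.43936563 0.01422169 0.073     ]
tray L [array([0.67012107, 0.14286085, 0.07      ]), array([0.53383312, 0.14387182, 0.07      ])]
```

Request:
{"method": "step_arm", "body": {
  "increments": [
    [[0.05,0.02,0.011,-0.05,0,0,1.6],[0.05,0.02,0.011,-0.05,0,0,1.6],[0.05,0.02,0.01,-0.05,0,0,1.6],[0.05,0.016,0.01,-0.04,0,0,1.6],[0.05,0,0,-0.02,0,0,0],[0.05,0,0,-0.02,0,0,0],[0.05,0,0,-0.02,0,0,0],[0.05,0,0,-0.015,0,0,0],[0.05,0,0,0,0,0,0],[0.0,0,0,0,0,0,0],[0.0,0,0,0,0,0,0],[0.0,0,0,0,0,0,0],[0.0,0,0,0,0,0,0],[0.0,0,0,0,0,0,0]]
  ]
}}

```text
time_s: 14.7
tcp_pos: [0.4252, -0.2577, 0.0383]
tool_rot: [3.137, 0.155, 0.003]
wrist_force: [-0.1, 2.5, 6.5]
gripper_width: 0.161
```

Request:
{"method": "step_arm", "body": {
  "increments": [
    [[0.05,0,0,0.0,0,0,0],[0.05,0,0,0,0,0,0],[0.05,0.003,0,0,0,0,0],[0.05,0,0,-0.006,0,0,0],[0.05,0,0,-0.005,0,0,0],[0.05,0,0,0,0,0,0]]
  ]
}}

```text
time_s: 15.3
tcp_pos: [0.4269, -0.2569, 0.025]
tool_rot: [-3.136, -0.155, 0.002]
wrist_force: [0.4, 0.3, -0.5]
gripper_width: 0.588
```

Request:
{"method": "step_arm", "body": {
  "increments": [
    [[0.0,0,0,0.0,0,0,0],[0.0,0,0,0,0,0,0],[0.0,0,0,0,0,0,0],[0.0,0,0,0,0,0,0],[0.0,0,0,0,0,0,0]]
  ]
}}

```text
time_s: 15.8
tcp_pos: [0.4277, -0.2576, 0.0263]
tool_rot: [3.137, 0.155, 0.0]
wrist_force: [-0.0, 0.2, 1.1]
gripper_width: 0.171
```

Request:
{"method": "step_arm", "body": {
  "increments": [
    [[0.0,0,0,0.025,0,0,0],[0.0,0,0,0.03,0,0,0],[0.0,0,0,0.03,0,0,0],[0.0,0,0,0.025,0,0,0],[0.0,0.0193,0.0208,0,0,0,-0.7],[0.0,0.0193,0.0208,0,0,0,-0.7],[0.0,0.0193,0.0208,0,0,0,-0.7],[0.0,0.0193,0.0208,0,0,0,-0.7],[0.0,0.0193,0.0208,0,0,0,-0.7],[0.0,0.0193,0.0208,0,0,0,-0.7],[0.0,0.0193,0.0208,0,0,0,-0.7],[0.0,0.0193,0.0208,0,0,0,-0.7],[0.0,0.0193,0.0208,0,0,0,-0.7],[0.0,0,0,0,0,0,0]]
  ]
}}

```text
time_s: 17.2
tcp_pos: [0.603, -0.0677, 0.1358]
tool_rot: [-3.141, 0.013, -0.001]
wrist_force: [0.3, -0.7, -0.9]
gripper_width: 0.168
```

Run:
```python
from h import *
import pickle
o=get_obs();print(o['wrist_force'],o['tcp_pos'])
d={n:cap(n,n+'2.png') for n in('top','side')};pickle.dump(d,open('c2.pkl','wb'))
a=cv2.resize(d['side']['img'][110:270,150:310],(400,400),interpolation=cv2.INTER_CUBIC)
b=cv2.resize(d['top']['img'][140:260,220:340],(400,400),interpolation=cv2.INTER_CUBIC)
cv2.imwrite('pics/p4.png',np.hstack([a,b]))
```

```text
[ 0.33126337 -0.71349389 -0.86093903] [ 0.60299934 -0.06765961  0.1357571 ]
```

View pics/p4.png

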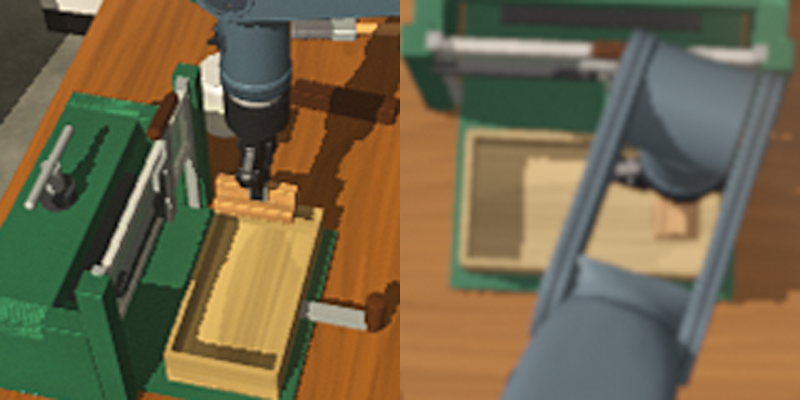

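Request:
{"method": "step_arm", "body": {
  "increments": [
    [[0.0,-0.003,-0.002,-0.02,0,0,0],[0.0,0,0,-0.02,0,0,0],[0.0,0,0,-0.02,0,0,0],[0.0,0,0,-0.02,0,0,0],[0.0,0,0,-0.008,0,0,0],[0.0,0,0,0,0,0,0]]
  ]
}}

```text
time_s: 17.9
tcp_pos: [0.5976, -0.0731, 0.0479]
tool_rot: [-3.141, 0.019, 0.001]
wrist_force: [-0.2, -0.3, -1.4]
gripper_width: 0.165
```

Request:
{"method": "step_arm", "body": {
  "increments": [
    [[0.0,0,0,-0.0015,0,0,0],[0.035,0,0,0,0,0,0],[0.035,0,0,0,0,0,0],[0.035,0,0,0,0,0,0],[0.035,0,0,0.02,0,0,0],[0.05,0,0,0.04,0,0,0],[0.05,0,0,0.04,0,0,0],[0.05,-0.0156,0.0248,0.02,0,0,1.15],[0.05,-0.0156,0.0248,0,0,0,1.15],[0.05,-0.0156,0.0248,0,0,0,1.15],[0.05,-0.0156,0.0248,0,0,0,1.15],[0.05,-0.0156,0.0248,0,0,0,1.15],[0.05,-0.0156,0.0248,0,0,0,1.15],[0.05,-0.0156,0.0248,0,0,0,1.15],[0.05,-0.0156,0.0248,0,0,0,1.15],[0.05,-0.0156,0.0248,0,0,0,1.15],[0.05,-0.0156,0.0248,0,0,0,1.15],[0.05,-0.0156,0.0248,0,0,0,1.15],[0.05,-0.0156,0.0248,0,0,0,1.15],[0.05,-0.0156,0.0248,0,0,0,1.15]]
  ]
}}

```text
time_s: 19.9
tcp_pos: [0.3948, 0.2511, 0.167]
tool_rot: [-3.117, -0.393, -0.001]
wrist_force: [0.6, 0.2, 0.5]
gripper_width: 0.585
```

```bash
cat > m.py <<'E'
from h import *
def blobs(c):
    hsv=cv2.cvtColor(c['img'],cv2.COLOR_BGR2HSV)
    m=cv2.inRange(hsv,(9,60,140),(19,138,255))
    n,l,s,ce=cv2.connectedComponentsWithStats(m)
    return [(s[i].tolist(),ray(c,*ce[i],.03)[:2].round(3).tolist()) for i in range(1,n) if s[i,4]>60 and 140<ce[i,0]<420 and 130<ce[i,1]<330]
E
python3 -c "
from m import *
import pickle
for b in blobs(pickle.load(open('c1.pkl','rb'))['top']):print(b)
print()
for b in blobs(cap('top','t3.png')):print(b)
"
```

```text
([239, 179, 79, 44, 2357], [0.596, -0.005])
([178, 190, 10, 9, 67], [0.621, 0.336])
([182, 199, 14, 22, 162], [0.562, 0.316])
([162, 224, 14, 31, 263], [0.468, 0.382])
([348, 238, 15, 32, 398], [0.431, -0.25])
([196, 245, 16, 32, 334], [0.399, 0.255])
([384, 298, 44, 34, 65], [0.234, -0.415])

([239, 179, 79, 44, 2317], [0.598, 0.003])
([178, 189, 18, 32, 259], [0.581, 0.321])
([146, 224, 31, 68, 206], [0.452, 0.403])
([385, 260, 26, 21, 87], [0.38, -0.388])
([175, 269, 29, 42, 79], [0.284, 0.282])
([156, 301, 13, 58, 73], [0.173, 0.384])
```

Request:
{"method": "step_arm", "body": {
  "increments": [
    [[0.05,0,0,-0.03,0,0,0],[0.05,0,0,-0.03,0,0,0],[0.05,0,0,-0.03,0,0,0],[0.05,0,0,-0.03,0,0,0],[0.05,0,0,-0.02,0,0,0],[0.05,0,0,-0.002,0,0,0],[0.05,0,0,0,0,0,0]]
  ]
}}

```text
time_s: 20.65
tcp_pos: [0.3955, 0.25, 0.0248]
tool_rot: [3.117, 0.391, -0.001]
wrist_force: [-0.3, -0.1, 0.8]
gripper_width: 0.584
```

Request:
{"method": "step_arm", "body": {
  "increments": [
    [[0.0,0,0,0,0,0,0],[0.0,0,0,0,0,0,0],[0.0,0,0,0,0,0,0],[0.0,0,0,0,0,0,0],[0.0,0,0,0,0,0,0],[0.0,0,0,0.02,0,0,0],[0.0,0,0,0.03,0,0,0],[0.0,0,0,0.03,0,0,0],[0.0,0.0186,-0.024,0.03,0,0,-1.36],[0.0,0.0186,-0.024,0,0,0,-1.36],[0.0,0.0186,-0.024,0,0,0,-1.36],[0.0,0.0186,-0.024,0,0,0,-1.36],[0.0,0.0186,-0.024,0,0,0,-1.36],[0.0,0.0186,-0.024,0,0,0,-1.36],[0.0,0.0186,-0.024,0,0,0,-1.36],[0.0,0.0186,-0.024,0,0,0,-1.36],[0.0,0.0186,-0.024,0,0,0,-1.36],[0.0,0.0186,-0.024,0,0,0,-1.36],[0.0,0.0186,-0.024,0,0,0,-1.36],[0.0,0,0,0,0,0,0]]
  ]
}}

```text
time_s: 22.65
tcp_pos: [0.6024, -0.0173, 0.1348]
tool_rot: [3.14, -0.023, 0.004]
wrist_force: [0.3, 0.6, -1.1]
gripper_width: 0.17
```

Request:
{"method": "step_arm", "body": {
  "increments": [
    [[0.0,-0.002,0.003,-0.02,0,0,0],[0.0,0,0,-0.02,0,0,0],[0.0,0,0,-0.02,0,0,0],[0.0,0,0,-0.02,0,0,0],[0.0,0,0,-0.008,0,0,0],[0.0,0,0,0,0,0,0]]
  ]
}}

```text
time_s: 23.25
tcp_pos: [0.5982, -0.0103, 0.047]
tool_rot: [-3.141, 0.017, -0.001]
wrist_force: [-0.2, -0.2, -0.2]
gripper_width: 0.17
```

Request:
{"method": "step_arm", "body": {
  "increments": [
    [[0.035,0,0,-0.001,0,0,0],[0.035,0,0,0,0,0,0],[0.035,0,0,0,0,0,0],[0.035,0,0,0.02,0,0,0],[0.05,0,0,0.04,0,0,0],[0.05,0,0,0.04,0,0,0],[0.05,-0.0094,0.0273,0.02,0,0,0],[0.05,-0.0094,0.0273,0,0,0,0],[0.05,-0.0094,0.0273,0,0,0,0],[0.05,-0.0094,0.0273,0,0,0,0],[0.05,-0.0094,0.0273,0,0,0,0],[0.05,-0.0094,0.0273,0,0,0,0],[0.05,-0.0094,0.0273,0,0,0,0],[0.05,-0.0094,0.0273,0,0,0,0],[0.05,-0.0094,0.0273,0,0,0,0],[0.05,-0.0094,0.0273,0,0,0,0],[0.05,-0.0094,0.0273,0,0,0,0],[0.05,-0.0094,0.0273,0,0,0,1],[0.05,-0.0094,0.0273,0,0,0,0],[0.05,-0.0094,0.0273,0,0,0,0]]
  ]
}}

```text
time_s: 25.25
tcp_pos: [0.466, 0.3724, 0.1659]
tool_rot: [-3.141, -0.01, -0.0]
wrist_force: [0.3, -0.4, -0.0]
gripper_width: 0.588
```

Run:
```python
from m import *
import pickle
d={n:cap(n,n+'4.png') for n in('top','side')};pickle.dump(d,open('c4.pkl','wb'))
for b in blobs(d['top']):print(b)
a=cv2.resize(d['side']['img'][130:380,150:330],(360,500),interpolation=cv2.INTER_CUBIC)
b=cv2.resize(d['top']['img'][150:280,150:330],(440,318),interpolation=cv2.INTER_CUBIC)
b=np.vstack([b,np.zeros((182,440,3),np.uint8)])
cv2.imwrite('pics/p5.png',np.hstack([a,b]))
```

```text
([239, 178, 79, 45, 2213], [0.602, 0.007])
([178, 189, 19, 32, 275], [0.581, 0.321])
([136, 244, 27, 35, 62], [0.384, 0.424])
([385, 260, 26, 21, 83], [0.38, -0.389])
```

View pics/p5.png

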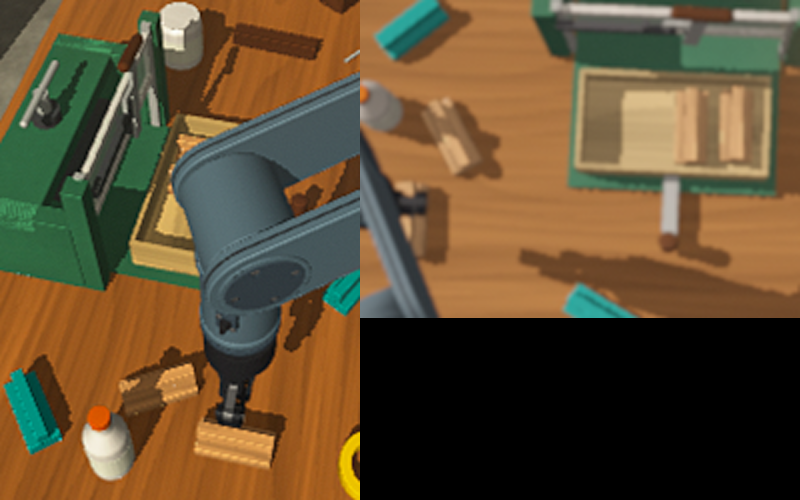

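Request:
{"method": "step_arm", "body": {
  "increments": [
    [[0.05,0,0,-0.03,0,0,0],[0.05,0,0,-0.03,0,0,0],[0.05,0,0,-0.03,0,0,0],[0.05,0,0,-0.03,0,0,0],[0.05,0,0,-0.02,0,0,0],[0.05,0,0,0,0,0,0],[0.0,0,0,0,0,0,0],[0.0,0,0,0,0,0,0],[0.0,0,0,0,0,0,0],[0.0,0,0,0,0,0,0],[0.0,0,0,0,0,0,0],[0.0,0,0,0,0,0,0]]
  ]
}}

```text
time_s: 26.55
tcp_pos: [0.4678, 0.3719, 0.0276]
tool_rot: [-3.14, -0.01, -0.005]
wrist_force: [0.1, -0.6, 6.5]
gripper_width: 0.168
```

Request:
{"method": "step_arm", "body": {
  "increments": [
    [[0.0,0,0,0.02,0,0,0],[0.0,0,0,0.03,0,0,0],[0.0,0,0,0.03,0,0,0],[0.0,0,0,0.03,0,0,0],[0.0,0.0102,-0.0251,0,0,0,-1],[0.0,0.0102,-0.0251,0,0,0,0],[0.0,0.0102,-0.0251,0,0,0,0],[0.0,0.0102,-0.0251,0,0,0,0],[0.0,0.0102,-0.0251,0,0,0,0],[0.0,0.0102,-0.0251,0,0,0,0],[0.0,0.0102,-0.0251,0,0,0,0],[0.0,0.0102,-0.0251,0,0,0,0],[0.0,0.0102,-0.0251,0,0,0,0],[0.0,0.0102,-0.0251,0,0,0,0],[0.0,0.0102,-0.0251,0,0,0,0],[0.0,0.0102,-0.0251,0,0,0,0],[0.0,0.0102,-0.0251,0,0,0,0],[0.0,0,0,0,0,0,0],[0.0,0,0,0,0,0,0]]
  ]
}}

```text
time_s: 28.45
tcp_pos: [0.5989, 0.0446, 0.1357]
tool_rot: [-3.141, 0.02, 0.001]
wrist_force: [0.4, 0.2, -1.4]
gripper_width: 0.168
```

Request:
{"method": "step_arm", "body": {
  "increments": [
    [[0.0,0,0.002,-0.02,0,0,0],[0.0,0,0,-0.02,0,0,0],[0.0,0,0,-0.02,0,0,0],[0.0,0,0,-0.02,0,0,0],[0.0,0,0,-0.007,0,0,0],[0.0,0,0,0,0,0,0]]
  ]
}}

```text
time_s: 29.05
tcp_pos: [0.5989, 0.0481, 0.0488]
tool_rot: [-3.141, 0.016, 0.0]
wrist_force: [0.5, -0.2, -1.6]
gripper_width: 0.172
```

Request:
{"method": "step_arm", "body": {
  "increments": [
    [[0.0,0,0,-0.0015,0,0,0],[0.035,0,0,0,0,0,0],[0.035,0,0,0,0,0,0],[0.035,0,0,0,0,0,0],[0.035,0,0,0.02,0,0,0],[0.05,0,0,0.04,0,0,0],[0.05,0,0,0.04,0,0,0],[0.05,-0.0016,0.0246,0.02,0,0,2.73],[0.05,-0.0016,0.0246,0,0,0,2.73],[0.05,-0.0016,0.0246,0,0,0,2.73],[0.05,-0.0016,0.0246,0,0,0,2.73],[0.05,-0.0016,0.0246,0,0,0,2.73],[0.05,-0.0016,0.0246,0,0,0,2.73],[0.05,-0.0016,0.0246,0,0,0,2.73],[0.05,-0.0016,0.0246,0,0,0,2.73],[0.05,-0.0016,0.0246,0,0,0,2.73],[0.05,-0.0016,0.0246,0,0,0,2.73]]
  ]
}}

```text
time_s: 30.75
tcp_pos: [0.5829, 0.294, 0.1673]
tool_rot: [-3.056, -0.727, -0.0]
wrist_force: [0.5, -0.6, -0.6]
gripper_width: 0.583
```

Run:
```python
from m import *
import pickle
c=pickle.load(open('c1.pkl','rb'))
print('cap',ray(c['top'],151.5,188,.15),'side cap',ray(c['side'],200,338,.15))
d={n:cap(n,n+'5.png') for n in('top','side')};pickle.dump(d,open('c5.pkl','wb'))
for b in blobs(d['top']):print(b)
print(get_obs()['tcp_pos'])
```

```text
cap [0.61677763 0.41336587 0.15      ] side cap [0.61727629 0.42570301 0.15      ]
([133, 163, 23, 117, 153], [0.532, 0.467])
([244, 183, 74, 39, 1803], [0.609, -0.007])
([161, 204, 29, 30, 90], [0.536, 0.336])
[0.58240224 0.29595102 0.16719859]
```

Request:
{"method": "step_arm", "body": {
  "increments": [
    [[0.05,0,0.012,0,0,0,1.3],[0.05,0,0.011,0,0,0,1.3],[0.05,0,0,-0.03,0,0,0],[0.05,0,0,-0.03,0,0,0],[0.05,0,0,-0.03,0,0,0],[0.05,0,0,-0.03,0,0,0],[0.05,0,0,-0.021,0,0,0],[0.05,0,0,0,0,0,0],[0.0,0,0,0,0,0,0],[0.0,0,0,0,0,0,0],[0.0,0,0,0,0,0,0],[0.0,0,0,0,0,0,0],[0.0,0,0,0,0,0,0],[0.0,0,0,0,0,0,0]]
  ]
}}

```text
time_s: 32.25
tcp_pos: [0.5843, 0.3166, 0.0281]
tool_rot: [-3.039, -0.793, -0.006]
wrist_force: [1.0, 1.1, 6.9]
gripper_width: 0.172
```

Request:
{"method": "step_arm", "body": {
  "increments": [
    [[0.0,0,0,0.02,0,0,0],[0.0,0,0,0.03,0,0,0],[0.0,0,0,0.03,0,0,0],[0.0,0,0,0.03,0,0,0],[0.0,0.0017,-0.0219,0,0,0,-3],[0.0,0.0017,-0.0219,0,0,0,-3],[0.0,0.0017,-0.0219,0,0,0,-3],[0.0,0.0017,-0.0219,0,0,0,-3],[0.0,0.0017,-0.0219,0,0,0,-3],[0.0,0.0017,-0.0219,0,0,0,-3],[0.0,0.0017,-0.0219,0,0,0,-3],[0.0,0.0017,-0.0219,0,0,0,-3],[0.0,0.0017,-0.0219,0,0,0,-3],[0.0,0.0017,-0.0219,0,0,0,-3],[0.0,0,0,0,0,0,0],[0.0,0,0,0,0,0,0]]
  ]
}}

```text
time_s: 33.85
tcp_pos: [0.5999, 0.0967, 0.1362]
tool_rot: [-3.141, 0.021, 0.0]
wrist_force: [-1.0, -0.2, -0.7]
gripper_width: 0.169
```

Request:
{"method": "step_arm", "body": {
  "increments": [
    [[0.0,0.001,0.002,-0.02,0,0,0],[0.0,0,0,-0.02,0,0,0],[0.0,0,0,-0.02,0,0,0],[0.0,0,0,-0.02,0,0,0],[0.0,0,0,-0.0075,0,0,0],[0.0,0,0,0,0,0,0]]
  ]
}}

```text
time_s: 34.45
tcp_pos: [0.6015, 0.1001, 0.049]
tool_rot: [-3.141, 0.018, -0.001]
wrist_force: [0.2, 0.8, -1.3]
gripper_width: 0.167
```

Request:
{"method": "step_arm", "body": {
  "increments": [
    [[0.0,0,0,-0.0018,0,0,0],[0.035,0,0,0,0,0,0],[0.035,0,0,0,0,0,0],[0.035,0,0,0,0,0,0],[0.035,0,0,0.02,0,0,0],[0.055,0,0,0.04,0,0,0],[0.055,0,0,0.04,0,0,0],[0.055,-0.0048,-0.037,0.02,0,0,-0.3],[0.055,-0.0048,-0.037,0,0,0,-0.3],[0.055,-0.0048,-0.037,0,0,0,-0.3],[0.055,-0.0048,-0.037,0,0,0,-0.3],[0.055,-0.0048,-0.037,0,0,0,-0.3],[0.055,-0.0048,-0.037,0,0,0,-0.3],[0.055,-0.0048,-0.037,0,0,0,-0.3],[0.055,-0.0048,-0.037,0,0,0,-0.3],[0.055,-0.0048,-0.037,0,0,0,-0.3],[0.055,-0.0048,-0.037,0,0,0,0],[0.055,-0.0048,-0.037,0,0,0,0]]
  ]
}}

```text
time_s: 36.25
tcp_pos: [0.5478, -0.3094, 0.1668]
tool_rot: [-3.14, 0.095, 0.0]
wrist_force: [0.8, 0.4, 0.5]
gripper_width: 0.645
```

Run:
```python
from m import *
import pickle
d={n:cap(n,n+'6.png') for n in('top','side')};pickle.dump(d,open('c6.pkl','wb'))
a=cv2.resize(d['side']['img'][110:280,150:330],(400,378),interpolation=cv2.INTER_CUBIC)
b=cv2.resize(d['top']['img'][150:270,230:420],(400,253),interpolation=cv2.INTER_CUBIC)
b=np.vstack([b,np.zeros((125,400,3),np.uint8)])
cv2.imwrite('pics/p6.png',np.hstack([a,b]))
print(get_obs()['tcp_pos'])
```

```text
[ 0.54725627 -0.31305045  0.16657033]
```

View pics/p6.png

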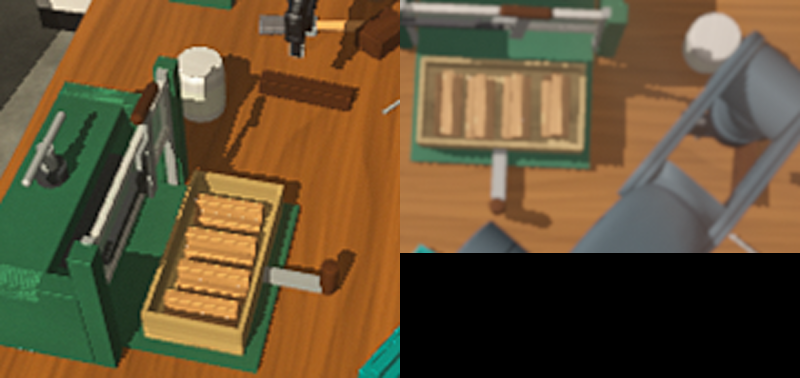

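Run:
```python
from h import *
import pickle
for f in('c0.pkl','c6.pkl'):
    c=pickle.load(open(f,'rb'))['side'];hsv=cv2.cvtColor(c['img'],cv2.COLOR_BGR2HSV)
    m=cv2.inRange(hsv[130:175,260:325],(0,100,0),(12,255,105))
    n,l,s,ce=cv2.connectedComponentsWithStats(m);i=1+s[1:,4].argmax();u,v=ce[i]+[260,130]
    r=cv2.minAreaRect(np.argwhere(l==i)[:,::-1].astype(np.float32))
    print(s[i],ray(c,u,v,.02),r)
```

```text
[  7  12  43  18 426] [ 0.5421003 -0.3728973  0.02     ] ((27.519229888916016, 20.403846740722656), (42.753318786621094, 10.394155502319336), 11.309932708740234)
[  7  12  43  18 428] [ 0.54176957 -0.37315896  0.02      ] ((27.519229888916016, 20.403846740722656), (42.753318786621094, 10.394155502319336), 11.309932708740234)
```

Request:
{"method": "step_arm", "body": {
  "increments": [
    [[0.055,-0.003,-0.035,0,0,0,0],[0.055,-0.0035,-0.034,0,0,0,0],[0.055,0,0,0,0,0,0]]
  ]
}}

```text
time_s: 36.65
tcp_pos: [0.541, -0.3807, 0.1665]
tool_rot: [3.138, -0.1, 0.0]
wrist_force: [0.4, 0.6, 0.2]
gripper_width: 0.645
```

Request:
{"method": "step_arm", "body": {
  "increments": [
    [[0.07,0,0.002,-0.03,0,0,0],[0.07,0,0,-0.03,0,0,0],[0.07,0,0,-0.03,0,0,0],[0.07,0,0,-0.03,0,0,0],[0.07,0,0,-0.02,0,0,0],[0.07,0,0,-0.012,0,0,0],[0.07,0,0,0,0,0,0],[0.0,0,0,0,0,0,0],[0.0,0,0,0,0,0,0],[0.0,0,0,0,0,0,0],[0.0,0,0,0,0,0,0],[0.0,0,0,0,0,0,0]]
  ]
}}

```text
time_s: 37.85
tcp_pos: [0.5428, -0.376, 0.017]
tool_rot: [3.138, -0.095, 0.004]
wrist_force: [0.0, 0.2, 5.6]
gripper_width: 0.359
```

Request:
{"method": "step_arm", "body": {
  "increments": [
    [[0.0,0,0,0.02,0,0,0],[0.0,0,0,0.04,0,0,0],[0.0,0,0,0.04,0,0,0],[0.0,0,0,0.03,0,0,0],[0.0,0.003,0.0353,0,0,0,0.25],[0.0,0.003,0.0353,0,0,0,0.25],[0.0,0.003,0.0353,0,0,0,0.25],[0.0,0.003,0.0353,0,0,0,0.25],[0.0,0.003,0.0353,0,0,0,0.25],[0.0,0.003,0.0353,0,0,0,0.25],[0.0,0.003,0.0353,0,0,0,0.25],[0.0,0.003,0.0353,0,0,0,0.25],[0.0,0.003,0.0353,0,0,0,0.25],[0.0,0.003,0.0353,0,0,0,0.25],[0.0,0.003,0.0353,0,0,0,0.25],[0.0,0.003,0.0353,0,0,0,0.25],[0.0,0.003,0.0353,0,0,0,0],[0.0,0.003,0.0353,0,0,0,0],[0.0,0,0,0,0,0,0],[0.0,0,0,0,0,0,0]]
  ]
}}

```text
time_s: 39.85
tcp_pos: [0.5835, 0.12, 0.145]
tool_rot: [3.141, -0.009, 0.0]
wrist_force: [0.1, 1.3, -1.1]
gripper_width: 0.358
```

Request:
{"method": "step_arm", "body": {
  "increments": [
    [[0.0,0.006,0,-0.02,0,0,0],[0.0,0.006,0,-0.015,0,0,0],[0.0,0.006,0,-0.014,0,0,0],[0.0,0,-0.001,-0.008,0,0,0],[0.0,0,0,0,0,0,0]]
  ]
}}

```text
time_s: 40.35
tcp_pos: [0.6025, 0.1175, 0.0876]
tool_rot: [3.142, -0.014, 0.001]
wrist_force: [-0.1, 0.4, -0.3]
gripper_width: 0.359
```

Run:
```python
from m import *
import pickle
d={n:cap(n,n+'7.png') for n in('top','side')};pickle.dump(d,open('c7.pkl','wb'))
a=cv2.resize(d['side']['img'][140:290,170:310],(400,428),interpolation=cv2.INTER_CUBIC)
b=cv2.resize(d['top']['img'][140:240,220:340],(400,333),interpolation=cv2.INTER_CUBIC)
b=np.vstack([b,np.zeros((95,400,3),np.uint8)])
cv2.imwrite('pics/p7.png',np.hstack([a,b]))
print(get_obs()['tcp_pos'])
```

```text
[0.60175923 0.11765966 0.08754792]
```

View pics/p7.png

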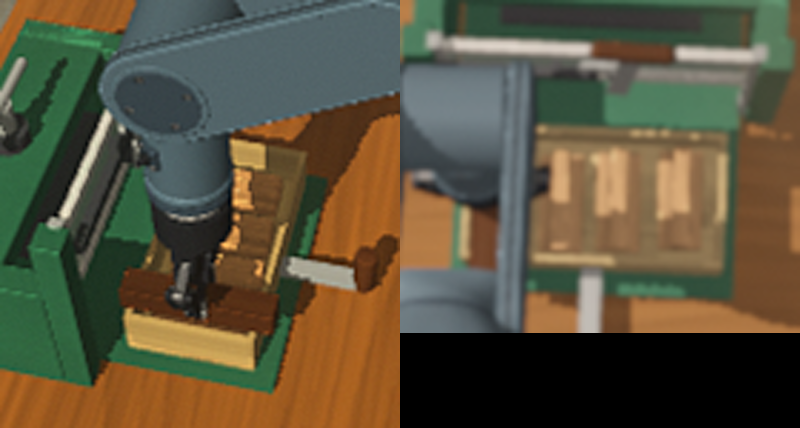

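Request:
{"method": "step_arm", "body": {
  "increments": [
    [[0.0,0,0,-0.0015,0,0,0],[0.0,0,0,0,0,0,0],[0.0,0,0,0,0,0,0],[0.0,-0.0002,-0.015,0,0,0,0],[0.0,-0.0002,-0.015,0,0,0,0],[0.0,-0.0002,-0.015,0,0,0,0],[0.0,-0.0002,-0.015,0,0,0,0],[0.0,-0.0002,-0.015,0,0,0,0],[0.0,-0.0002,-0.015,0,0,0,0],[0.0,-0.0002,-0.015,0,0,0,0],[0.0,0,0,0,0,0,0]]
  ]
}}

```text
time_s: 41.55
tcp_pos: [0.6007, 0.0099, 0.0869]
tool_rot: [3.14, -0.015, 0.002]
wrist_force: [-0.9, -2.7, 5.2]
gripper_width: 0.356
```

Request:
{"method": "step_arm", "body": {
  "increments": [
    [[0.0,-0.0002,-0.015,0,0,0,0],[0.0,-0.0002,-0.015,0,0,0,0],[0.0,-0.0002,-0.015,0,0,0,0],[0.0,-0.0002,-0.015,0,0,0,0],[0.0,-0.0002,-0.015,0,0,0,0],[0.0,-0.0002,-0.015,0,0,0,0],[0.0,-0.0002,-0.014,0,0,0,0],[0.0,0,0,0,0,0,0],[0.0,0,0,0,0,0,0],[0.0,0,0,0,0,0,0],[0.0,0,0,0,0,0,0]]
  ]
}}

```text
time_s: 42.65
tcp_pos: [0.599, -0.0934, 0.0869]
tool_rot: [3.139, -0.013, 0.001]
wrist_force: [-0.7, -4.3, 4.9]
gripper_width: 0.355
```

Request:
{"method": "step_arm", "body": {
  "increments": [
    [[0.0,0,0,0.02,0,0,0],[0.0,-0.005,0,0.03,0,0,0],[0.0,-0.005,0,0.015,0,0,0],[0.0,-0.006,-0.0355,0,0,0,0],[0.0,-0.006,-0.0355,0,0,0,0],[0.0,-0.006,-0.0355,0,0,0,0],[0.0,-0.006,-0.0355,0,0,0,0],[0.0,-0.006,-0.0355,0,0,0,0],[0.0,-0.006,-0.0355,0,0,0,0],[0.0,-0.006,-0.0355,0,0,0,0],[0.0,-0.006,-0.0355,0,0,0,0],[0.0,0,0,0,0,0,0],[0.0,0,0,-0.03,0,0,0],[0.0,0,0,-0.03,0,0,0],[0.0,0,0,-0.03,0,0,0],[0.0,0,0,-0.03,0,0,0],[0.0,0,0,0,0,0,0],[0.0,0,0,0,0,0,0]]
  ]
}}

```text
time_s: 44.45
tcp_pos: [0.5404, -0.3741, 0.0309]
tool_rot: [-3.14, 0.012, 0.002]
wrist_force: [0.6, -0.6, -0.6]
gripper_width: 0.358
```

Request:
{"method": "step_arm", "body": {
  "increments": [
    [[0.0,0,0,-0.008,0,0,0],[0.0,0,0,-0.0055,0,0,0],[0.0,0,0,0,0,0,0],[0.06,0,0,0,0,0,0],[0.06,0,0,0,0,0,0],[0.06,0,0,0,0,0,0],[0.06,0,0,0.03,0,0,0],[0.06,0,0,0.04,0,0,0],[0.06,0,0,0.04,0,0,0],[0.06,0,0,0.02,0,0,0]]
  ]
}}

```text
time_s: 45.45
tcp_pos: [0.5424, -0.3761, 0.1525]
tool_rot: [3.137, -0.012, 0.007]
wrist_force: [-0.3, 0.3, -0.4]
gripper_width: 0.699
```

Request:
{"method": "step_arm", "body": {
  "increments": [
    [[0.06,-0.008,0.03,0,0,0,0],[0.06,-0.008,0.03,0,0,0,0],[0.06,-0.008,0.03,0,0,0,0],[0.06,-0.008,0.03,0,0,0,0],[0.06,-0.008,0.03,0,0,0,0],[0.06,-0.008,0.03,0,0,0,0],[0.06,-0.008,0.03,0,0,0,0],[0.06,-0.008,0.03,0,0,0,0],[0.06,-0.008,0.03,0,0,0,0],[0.06,-0.008,0.03,0,0,0,0],[0.06,-0.008,0.03,0,0,0,0],[0.06,-0.008,0.03,0,0,0,0],[0.06,-0.008,0.03,0,0,0,0],[0.06,0,0,0,0,0,0]]
  ]
}}

```text
time_s: 46.85
tcp_pos: [0.4355, 0.0181, 0.1481]
tool_rot: [-3.14, 0.007, 0.001]
wrist_force: [0.1, 0.0, 0.1]
gripper_width: 0.705
```

Run:
```python
from h import *
import pickle
print(get_obs()['tcp_pos'])
d={n:cap(n,n+'8.png') for n in('top','side')};pickle.dump(d,open('c8.pkl','wb'))
cv2.imwrite('pics/p8.png',np.hstack([cv2.resize(d['side']['img'][100:300,150:350],(400,400),interpolation=cv2.INTER_CUBIC),cv2.resize(d['top']['img'][100:280,230:410],(400,400),interpolation=cv2.INTER_CUBIC)]))
```

```text
[0.43550524 0.01809653 0.14811769]
```

View pics/p8.png

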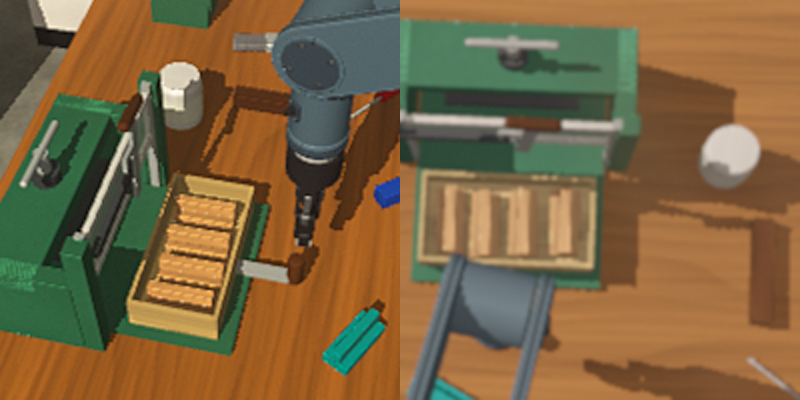

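Request:
{"method": "step_arm", "body": {
  "increments": [
    [[0.06,0,-0.001,-0.03,0,0,0],[0.06,0,0,-0.03,0,0,0],[0.06,0,0,-0.03,0,0,0],[0.06,0,0,-0.015,0,0,0],[0.0,0,0,0,0,0,0],[0.0,0,0,0,0,0,0],[0.0,0,0,0,0,0,0],[0.0,0,0,0,0,0,0],[0.0,0.015,-0.0003,0,0,0,0],[0.0,0.018,-0.0003,0,0,0,0],[0.0,0.018,-0.0003,0,0,0,0],[0.0,0.018,-0.0003,0,0,0,0],[0.0,0.018,-0.0003,0,0,0,0],[0.0,0.018,-0.0003,0,0,0,0],[0.0,0.018,-0.0003,0,0,0,0],[0.0,0.018,-0.0003,0,0,0,0],[0.0,0.018,-0.0003,0,0,0,0],[0.0,0.018,-0.0003,0,0,0,0],[0.0,0.01,-0.0003,0,0,0,0],[0.0,0,0,0,0,0,0]]
  ]
}}

```text
time_s: 48.95
tcp_pos: [0.625, 0.0134, 0.0438]
tool_rot: [-3.137, 0.013, -0.001]
wrist_force: [2.4, 11.3, -3.5]
gripper_width: 0.283
```

Request:
{"method": "step_arm", "body": {
  "increments": [
    [[0.0,0.004,0.001,0,0,0,0],[0.0,0.004,0.001,0,0,0,0],[0.0,0.003,0.001,0,0,0,0],[0.0,0,0,0,0,0,0]]
  ]
}}

```text
time_s: 49.35
tcp_pos: [0.625, 0.0136, 0.0438]
tool_rot: [3.141, -0.011, -0.033]
wrist_force: [-32.3, -3.3, 21.4]
gripper_width: 0.285
```

Request:
{"method": "step_arm", "body": {
  "increments": [
    [[0.0,-0.009,0,0,0,0,0],[0.06,0,0,0,0,0,0],[0.06,0,0,0,0,0,0],[0.06,0,0,0,0,0,0],[0.06,0,0,0.03,0,0,0],[0.06,0,0,0.04,0,0,0],[0.06,-0.02,0,0.04,0,0,0],[0.06,-0.03,-0.02,0.05,0,0,0],[0.06,-0.03,-0.02,0.05,0,0,0],[0.06,-0.03,-0.02,0.04,0,0,0],[0.06,-0.03,-0.02,0.03,0,0,0],[0.06,0,0,0,0,0,0]]
  ]
}}

```text
time_s: 50.55
tcp_pos: [0.4995, -0.0596, 0.3071]
tool_rot: [3.137, -0.016, 0.014]
wrist_force: [0.5, 0.6, 0.5]
gripper_width: 0.701
```

Run:
```python
from h import *
import pickle
print(get_obs()['tcp_pos'])
d={n:cap(n,n+'9.png') for n in('top','side')};pickle.dump(d,open('c9.pkl','wb'))
d0=pickle.load(open('c0.pkl','rb'))
sc=lambda x,y:(180+x*110/266,140+y*140/300)
for e in(d0,d):
    im=e['side']['img'];hsv=cv2.cvtColor(im,cv2.COLOR_BGR2HSV)
    m=cv2.inRange(hsv[195:240,210:280],(0,110,30),(14,255,150))|cv2.inRange(hsv[195:240,210:280],(170,110,30),(180,255,150))
    n,l,s,ce=cv2.connectedComponentsWithStats(m)
    for i in range(1,n):
        if s[i,4]>15: print(s[i],ce[i]+[210,195])
cv2.imwrite('pics/p9.png',np.hstack([cv2.resize(e['side']['img'][120:270,160:300],(400,428),interpolation=cv2.INTER_CUBIC) for e in(d0,d)]))
```

```text
[ 0.49953885 -0.05956216  0.30710899]
[ 25  21   8  15 100] [238.76 222.99]
[66 31  4 14 32] [277.9375  233.96875]
[25 21  8 15 99] [239.         223.07070707]
```

View pics/p9.png

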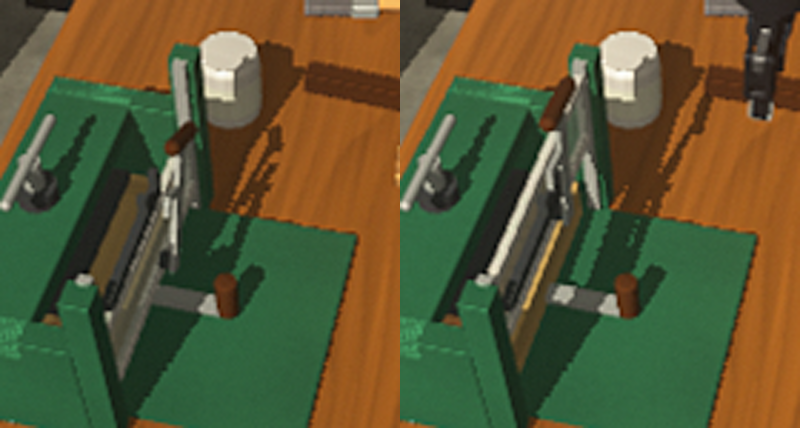

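Request:
{"method": "step_arm", "body": {
  "increments": [
    [[0.05,0.0,0.004,0.02,0,0,7.5],[0.05,0.0,0.004,0.02,0,0,7.5],[0.05,0.0,0.004,0.02,0,0,7.5],[0.05,0.02,0.004,0.003,0,0,7.5],[0.05,0.022,0.004,0,0,0,7.5],[0.05,0.022,0.004,0,0,0,7.5],[0.05,0.022,0.004,0,0,0,7.5],[0.05,0.022,0.004,0,0,0,7.5],[0.05,0.022,0.004,0,0,0,7.5],[0.05,0.022,0.004,0,0,0,7.5],[0.05,0.022,0.005,0,0,0,7.5],[0.05,0.022,0.004,0,0,0,7.5],[0.05,0,0,0,0,0,0],[0.05,0,0,0,0,0,0]]
  ]
}}

```text
time_s: 52.05
tcp_pos: [0.6958, -0.0073, 0.3612]
tool_rot: [-2.229, -2.209, 0.004]
wrist_force: [-0.5, 0.1, -0.6]
gripper_width: 0.587
```

Request:
{"method": "step_arm", "body": {
  "increments": [
    [[0.05,0,-0.003,-0.02,0,0,0],[0.05,0,0,-0.02,0,0,0],[0.05,0,0,-0.02,0,0,0],[0.05,0,0,-0.02,0,0,0],[0.05,0,0,0,0,0,0],[0.0,0,0,0,0,0,0],[0.0,0,0,0,0,0,0],[0.0,0,0,0,0,0,0],[0.0,0,0,0,0,0,0],[0.0,0,0,0,0,0,0]]
  ]
}}

```text
time_s: 53.05
tcp_pos: [0.6963, -0.0112, 0.286]
tool_rot: [2.228, 2.21, 0.004]
wrist_force: [0.5, 0.4, 6.8]
gripper_width: 0.188
```

Request:
{"method": "step_arm", "body": {
  "increments": [
    [[0.0,0,0,0.008,0,0,0],[0.0,0,0,0.008,0,0,0],[0.0,0,0,0.008,0,0,0],[0.0,0,0,0.003,0,0,0],[0.0,0,0,0,0,0,0],[0.0,0,0,0,0,0,0]]
  ]
}}

```text
time_s: 53.65
tcp_pos: [0.6962, -0.0112, 0.3097]
tool_rot: [-2.23, -2.212, -0.0]
wrist_force: [4.9, -0.9, -6.4]
gripper_width: 0.18
```

Request:
{"method": "step_arm", "body": {
  "increments": [
    [[0.0,0,-0.0072,-0.0,0,0,0],[0.0,0,-0.0072,-0.0006,0,0,0],[0.0,0,-0.0072,-0.0009,0,0,0],[0.0,0,-0.0071,-0.0013,0,0,0],[0.0,0,-0.0071,-0.0016,0,0,0],[0.0,0,-0.007,-0.002,0,0,0],[0.0,0,-0.0069,-0.0023,0,0,0],[0.0,0,-0.0068,-0.0027,0,0,0],[0.0,0,-0.0063,-0.003,0,0,0],[0.0,0,0,0,0,0,0],[0.0,0,0,0,0,0,0]]
  ]
}}

```text
time_s: 54.75
tcp_pos: [0.695, -0.0738, 0.2964]
tool_rot: [-2.229, -2.211, 0.001]
wrist_force: [0.0, 2.9, -6.5]
gripper_width: 0.176
```

Request:
{"method": "step_arm", "body": {
  "increments": [
    [[0.0,0,0,-0.01,0,0,0],[0.0,0,0,-0.015,0,0,0],[0.0,0,0,-0.015,0,0,0],[0.0,0,0,-0.015,0,0,0],[0.0,0,0,-0.015,0,0,0],[0.0,0,0,-0.015,0,0,0],[0.0,0,0,-0.01,0,0,0],[0.0,0,0,-0.008,0,0,0],[0.0,0,0,0,0,0,0]]
  ]
}}

```text
time_s: 55.65
tcp_pos: [0.6951, -0.0749, 0.1942]
tool_rot: [2.23, 2.212, -0.002]
wrist_force: [-3.6, -0.4, -1.3]
gripper_width: 0.176
```

Request:
{"method": "step_arm", "body": {
  "increments": [
    [[0.0,0,0,-0.003,0,0,0],[0.0,0,0,-0.002,0,0,0],[0.0,0,0,0,0,0,0]]
  ]
}}

```text
time_s: 55.95
tcp_pos: [0.6952, -0.0769, 0.193]
tool_rot: [2.227, 2.208, -0.003]
wrist_force: [-9.7, -5.9, 12.6]
gripper_width: 0.172
```

Request:
{"method": "step_arm", "body": {
  "increments": [
    [[0.05,0,0,0.002,0,0,0],[0.05,0,0,0,0,0,0],[0.05,0,0,0,0,0,0],[0.05,0,0,0,0,0,0],[0.05,0,0,0.03,0,0,0],[0.05,0,0,0.03,0,0,0],[0.05,0,0,0.04,0,0,0],[0.05,-0.03,-0.02,0.02,0,0,0],[0.05,-0.04,-0.03,0,0,0,0],[0.05,-0.04,-0.03,0,0,0,0],[0.05,-0.04,-0.03,0,0,0,0],[0.05,-0.04,-0.03,0,0,0,0],[0.05,-0.04,-0.03,0,0,0,0],[0.05,-0.04,-0.03,0,0,0,0],[0.05,-0.03,-0.03,0,0,0,0],[0.05,-0.0,-0.0,0,0,0,0]]
  ]
}}

```text
time_s: 57.55
tcp_pos: [0.3923, -0.3072, 0.3108]
tool_rot: [2.236, 2.206, -0.003]
wrist_force: [0.4, 0.3, 0.0]
gripper_width: 0.588
```

Run:
```python
from h import *
import pickle
o=get_obs();print(o['tcp_pos'],o['wrist_force'])
d={n:cap(n,n+'10.png') for n in('top','side')};pickle.dump(d,open('c10.pkl','wb'))
d0=pickle.load(open('c0.pkl','rb'))
# handle + knob position compare
for e in(d0,d):
    hsv=cv2.cvtColor(e['side']['img'],cv2.COLOR_BGR2HSV)
    m=cv2.inRange(hsv,(0,110,20),(14,255,150));m[:155]=0;m[240:]=0;m[:,:205]=0;m[:,255:]=0
    n,l,s,ce=cv2.connectedComponentsWithStats(m)
    print([(s[i].tolist(),ce[i].round(1)) for i in range(1,n) if s[i,4]>15])
dd=cv2.absdiff(d0['top']['img'],d['top']['img'])[100:240,205:345].max(2);print('changed px press',(dd>40).sum())
ss=[cv2.resize(e['side']['img'][120:270,160:300],(400,428),interpolation=cv2.INTER_CUBIC) for e in(d0,d)]
ss[0]=cv2.resize(d['top']['img'][90:290,130:430],(400,267),interpolation=cv2.INTER_CUBIC)
ss[0]=np.vstack([ss[0],np.zeros((161,400,3),np.uint8)])
cv2.imwrite('pics/p10.png',np.hstack(ss))
```

```text
[ 0.39234694 -0.30722229  0.31080846] [0.42894687 0.31524597 0.01552874]
[([233, 155, 22, 41, 580], array([244.5, 177.2])), ([218, 163, 10, 12, 60], array([222.7, 168.4])), ([235, 216, 8, 15, 100], array([238.8, 223. ]))]
[([233, 155, 22, 41, 552], array([244.1, 176.9])), ([218, 163, 10, 12, 61], array([222.7, 168.5])), ([236, 216, 7, 15, 98], array([239. , 223.1]))]
changed px press 87
```

View pics/p10.png

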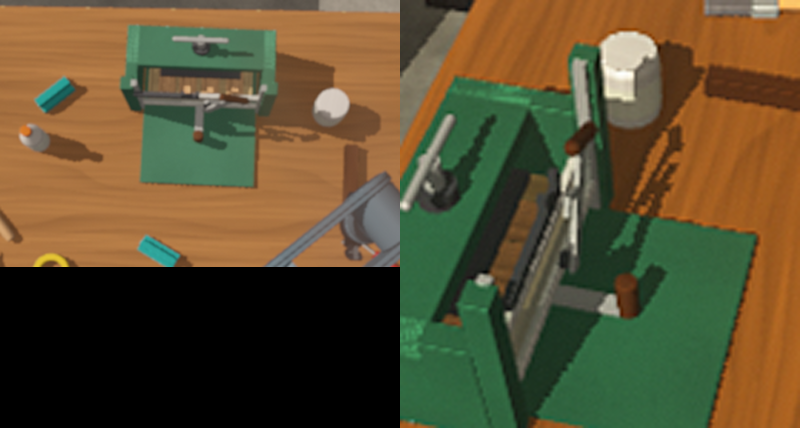

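The T-handle is at pixel (222.7,168.5), where it started at (222.7,168.4), and the knob is back at (239.0,223.1). So the guard is down, the bar leans right, the tray is home and the batten lies on the bench. Handing in.

```bash
python3 -c "
from cell import order
print(order.hand_in())"
```

```text
the job is handed in; nothing more can be done
None
```

The job is done and handed in at about 58 s of robot time; no verdict was reported.

**What was done**
1. I lifted the guard by its T-handle, hooked the bar in the notch and let go.
2. I pulled the tray out to its stop and laid all four blanks in it, ridge up.
3. I drew the batten along the rim from the left end to the right, pressing with about 5 N, and laid it back at its old place on the bench.
4. I pushed the tray home until it stopped, at about 32 N.
5. I unhooked the bar, swung it to the right, lowered the guard until it touched bottom and moved the hand clear.

**Last checks**
- **Guard and bar:** in the side view the T-handle is within 0.1 px of where it started, so the guard is down and the bar is leaning right.
- **Tray:** the knob is within about 0.3 px of its home position.
- **Blanks:** all four looked flat and well inside the tray in the last clear view, before the tray went home.
- **Batten and other things:** the batten lies on the bench clear of the press. The other things in view look unmoved, but the screwdriver, hammer and the rest outside the last picture were not measured again.

**Readings that disagreed**
- When the guard reached bottom, the hand was about 5 mm higher than I expected. The handle had probably slipped in the fingers, as the pictures show no offset.
- The tray's travel home measured about 4 mm less than on the way out. The knob picture shows it fully home.

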